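# Tap the locking wedge of a disc rack home

### The arm

A 6-joint arm with a two-finger parallel gripper is mounted at the origin on the work surface. World frame = base frame: x ahead of the robot, y to its left, z up, the work surface at z = 0. Lengths are in m, angles in degrees, forces in N, time in s.
With the tool pointing down it reaches from about 0.4 to 0.825 m from the base axis. Payload 7 kg.
Tool frame: the origin (TCP) lies at the very end of the fingers, on their centre line; the grasp point (between the pads) lies 19 mm behind it; x points along the fingers, y is the direction in which the jaws open and shut, and the axes are right-handed (so a half turn about x gives the same grasp; the last joint's range is limited). The gripper opens to 88 mm and grips with 3 to 60 N. Pads are 19 mm wide; open, the fingers measure 130 mm over their backs; the gripper's body (78 mm by 193 mm) begins 47 mm behind the grasp point.
Start: joints at [16.507, 20.546, 0.682, 0, -70.136, -16.507], TCP at [0.675, -0, 0.227] pointing down, gripper open.
Joint ranges: [-176.03, 176.03], [-82.01, 121.73], [-58.28, 71.71], [-173.87, 95.51], [-174.79, -0.11], [-173.66, 173.66]. Speed limits (degrees/s): [136.94, 136.94, 172.46, 180, 180, 180].

### API

Orientations are given as [roll, pitch, yaw] about the fixed x, y, z axes, in that order (R = Rz(yaw) Ry(pitch) Rx(roll)).
In Python, from plant import * gives the robot as it stands. The module is installed in compiled form; this text tells all that it offers.
- The arm moves only by the shell command python3 -m creep 'ROWS' [FORCE]. ROWS is a JSON object of lists of equal length, an entry for each row: "jaw": the closure, from -1 (fully open) to 1 (shut); "translation": the shift along the tool's x, y, z in m, a list of three; "roll": the turn about the tool's x in rad. A call has exactly 10 rows; each row shifts and turns the commanded pose from where the row before left it, along the tool's axes as they then stand; what a row does not reach is not made up. A row lasts 1/10 s, in which the tool goes at most 50 mm and 8.59 degrees, less where a joint would pass 70% of its speed; a pose out of reach is approached as far as the arm can. A call with a gripper value outside its range is refused whole. The fingers move at their own pace and stop on an object; FORCE is the grip in N (left out, the last holds). Time passes only in rows, so rows that do not move let the fingers close, or fill a call up. It gives the time, the measured TCP pose, the force and the opening at its end, in the units of the state.
- get_state(): the state, without advancing time (a new reading comes with each control period).
- capture(name): name is "scene" or "side" or "wrist"; returns a dict with "image" (420x560x3 uint8, red, green, blue), "fovy" (degrees; the focal length in pixels is half the picture's height over the tangent of half this angle, whatever the lens; pixels are square), "cx", "cy" (the principal point, pixels), "pose" (4x4, takes a point from camera to world coordinates); the wrist camera has in their place "tool_from_camera" (4x4, takes a point from camera to tool coordinates, whose origin is the TCP and whose axes are the tool frame's). Camera axes: x right, y up, looking along -z (the intrinsics and any distortion apply to the point x, -y, -z); pixel columns grow to the right and rows downward; lengths in m; the calibration is good to about 2 mm. A picture is of the moment at which its call begins: read the wrist's pose just before it. There is no depth.
- close_job(): hands the job in, once; it reports no verdict.
The state is a dict: "time_s": time; "joints": joint angles; "qd": joint speeds; "joint_torque": joint torques, N m; "tcp_pos": TCP position; "eef_rot": TCP orientation; "contact_force": force on the tool from outside, world axes, zero at the start; "moment": the same for the moment, N m; "gripper_width": finger opening in m.
Only numpy, scipy, OpenCV 4.12 (cv2) and the standard library are available. Lean on these libraries where they do the work, as an engineer would, in place of code of your own. Each camera call takes 0.05 s, during which the arm holds its last target.

### The job

The disc rack on the desk wobbles because its locking wedge is out. Take the wooden wedge from its holder, start it by hand, narrow end first, in the leaning slot of the rack's end block, only as far as it stands by itself (the slot begins to resist), and let go; then tap it in gently with the mallet, without forcing the wood (well below 60 N), until it is fully home and moves no further forward. Stand the mallet upright on its cork coaster again, and leave the mug, stapler, glasses case and ruler where they are.

Things in the scene. Friction and masses are not known exactly. Their poses are not given: they have to be found in the camera images.
- slot_mouth (a point): Centre of the mouth of the leaning wedge slot in the rack's end block, 112 mm above the desk. Its z axis points out of the slot: up, 30 degrees from vertical, leaning to the rack's front (the robot). The wedge goes in along -z, its width along y. Mouth 40 mm along y, 14.5 mm along x. The block's top, square to z, spans x -30 to 45, y -34 to 34 mm.
- rack: Fixed wooden disc rack; origin on the desk straight below the slot mouth, x away from the robot. To -y of the end block (200 mm or more from the mouth) stand disc cases, tops 190 mm high. Deep in the slot a hidden solid stop ends the wedge's travel with its tip somewhere 72 to 88 mm below the mouth, differently each time.
- jaw (a joint): Brass jaw on the slot's +x side, on a spring; m it is pushed open, 0 to 0.009. Fixed wood on the -x side; both faces taper like the wedge. The wedge touches both when its tip is some 42 mm deep; from there friction resists it with some 2 to 5 N growing to some 8 to 13 N when home, differently each time, and keeps it where it is left.
- wedge_mid (a point): Centre of the loose light wooden wedge with orange top: 130 mm long along z, 36 mm wide along y (grip across it; the lowest 8 mm are 30 mm wide), thickness along x from 10 mm at the tip (65 mm to -z) to 24 mm at the flat top (65 mm to +z). Both tapered sides are alike: half a turn changes nothing. 70 g. Starts upright in the holder, tip down.
- holder: Fixed grey block, 85 x 95 x 60 mm high, origin under its middle, with a hole 50 mm deep, 17 mm along x and 39 mm along y, in which the wedge starts loosely; 80 mm of the wedge stands above the block.
- mallet_mid (a point): Centre of the loose mallet, which stands upright on its head: black rubber head of 54 mm diameter and 45 mm height at the bottom with a yellow band, above it a dark wooden handle of 24 mm diameter; 122 mm high in all, this point 61 mm above its flat striking face. z is up along the handle. About 250 g.
- coaster: Fixed cork coaster, 110 mm across, 5 mm thick, origin at its underside. The mallet starts on its middle and goes back there.
- mug: Blue mug, bystander, 92 mm high, origin under its foot.
- stapler: Red and black stapler, bystander, 130 mm long, 46 mm high, origin under its middle.
- glasses_case: Grey glasses case, bystander, 160 x 60 x 42 mm, origin under its middle.
- ruler: Flat aluminium ruler, bystander, 200 x 35 x 8 mm, origin under its middle.
- seat (a joint): Seat plate hidden on the stop at the slot's bottom, on a soft spring (2 N): the tip presses it over the last 4 mm of travel. m pressed: 0 untouched, 0.004 against the solid stop (wedge home; a push of 20 N moves it no further). Friction keeps the wedge there when the mallet is lifted. The reading is noisy.
Not all that is in view belongs to the job. What is shaped like the part that bears mallet_mid but purple is not meant.

How it is judged:
By the outcome, as a careful person would: the job done as asked, in the order asked, and still so for the second after the job is handed in, with the robot touching nothing.
It also fails if it takes over 67 s, if anything falls off the work surface, if the arm or the gripper's body presses on something with over 40 N, if the wrist force passes 120 N, or if a joint passes its speed limit or range.

## Working session

There is one attempt and no reset: what is moved stays moved. The work goes in short steps, Python scripts to look and compute and a shell command to move; the robot and the scene stay as the last step left them, time stands still between calls to the robot, and variables do not carry over. Pictures are saved under pics/ and viewed, and the job is handed in when it is done.

```bash
ls; mkdir -p pics; python3 - <<'E'
from plant import *
import cv2
s=get_state()
print({k:s[k] for k in s})
for n in ("scene","side","wrist"):
    c=capture(n)
    cv2.imwrite(f"pics/a_{n}.png",c["image"][:,:,::-1])
    print(n,{k:c[k] for k in c if k!="image"})
E
```

```text
pics
{'time_s': 0.0, 'joints': array([ 1.65083811e+01,  2.05922021e+01,  6.32246520e-01, -1.99100465e-02,
       -7.01341068e+01, -1.65066179e+01]), 'qd': array([-0.01833558,  0.10684817,  0.00349539,  0.06288855,  0.01290474,
        0.03753053]), 'joint_torque': array([-8.00930356e-04, -5.82726967e+01,  2.93058443e+01,  6.99745238e+00,
        6.93249181e-03, -2.06530804e-04]), 'tcp_pos': array([ 6.74507906e-01, -1.17260511e-05,  2.25603076e-01]), 'eef_rot': array([  95.25444675,   89.90409303, -174.75057122]), 'contact_force': array([-0.02866237,  0.26601045,  0.31163855]), 'moment': array([-0.02888169, -0.03222081, -0.00748266]), 'gripper_width': 0.08773128641940943}
scene {'fovy': 50.73086300280232, 'cx': 286.66142990377017, 'cy': 215.0212622751699, 'pose': array([[-5.68743144e-01, -5.34684413e-01,  6.25015052e-01,
         1.07275227e+00],
       [ 8.22514614e-01, -3.68818285e-01,  4.32946629e-01,
         4.02731401e-01],
       [-9.72834754e-04,  7.60319441e-01,  6.49548614e-01,
         6.68482692e-01],
       [ 0.00000000e+00,  0.00000000e+00,  0.00000000e+00,
         1.00000000e+00]])}
side {'fovy': 42.497474332614765, 'cx': 269.71825022724374, 'cy': 210.368843174341, 'pose': array([[-0.99912049,  0.02938218, -0.02991537,  0.45010965],
       [-0.04133532, -0.57028423,  0.82040678,  1.08524929],
       [ 0.00704507,  0.82092179,  0.57099718,  0.85863547],
       [ 0.        ,  0.        ,  0.        ,  1.        ]])}
wrist {'fovy': 67.12613559145275, 'cx': 279.50523955648504, 'cy': 212.58590331657544, 'tool_from_camera': array([[ 4.43566566e-04,  2.54932757e-01, -9.66958682e-01,
        -1.59506211e-01],
       [ 9.99999830e-01,  2.53336914e-04,  5.25514045e-04,
         3.36115973e-04],
       [ 3.78937073e-04, -9.66958751e-01, -2.54932601e-01,
        -6.80930073e-02],
       [ 0.00000000e+00,  0.00000000e+00,  0.00000000e+00,
         1.00000000e+00]])}
```

View pics/a_scene.png

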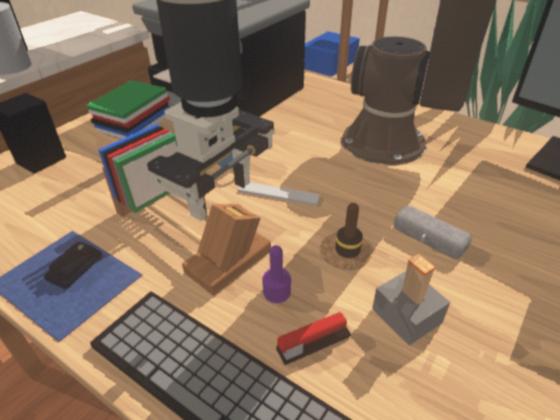

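View pics/a_side.png

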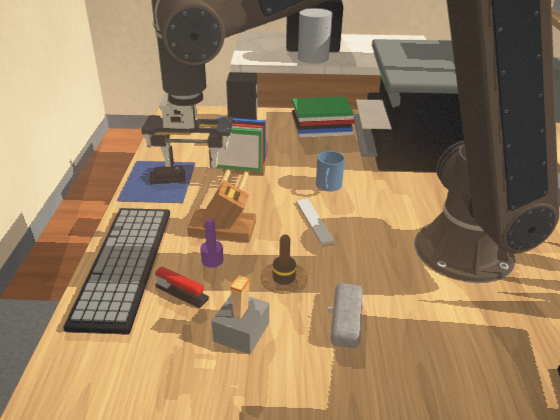

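View pics/a_wrist.png

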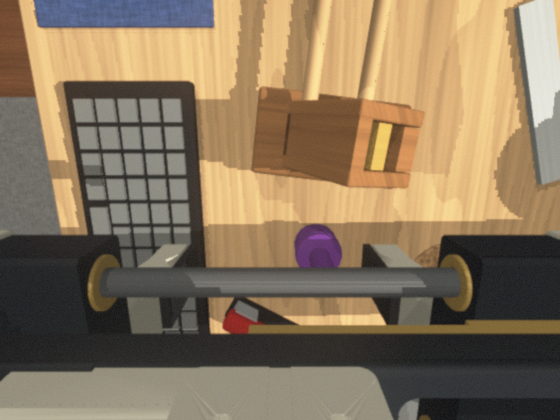

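```bash
cat > h.py <<'E'
import numpy as np, cv2
from scipy.spatial.transform import Rotation as R
from plant import *
def Tt(s=None):
    s=s or get_state(); T=np.eye(4); T[:3,:3]=R.from_euler('xyz',s['eef_rot'],degrees=True).as_matrix(); T[:3,3]=s['tcp_pos']; return T
def cap(n):
    s=get_state(); c=capture(n)
    c['P']=c['pose'] if 'pose' in c else Tt(s)@c['tool_from_camera']
    c['f']=210/np.tan(np.radians(c['fovy'])/2); return c
def ray(c,u,v):
    d=np.array([(u-c['cx'])/c['f'],-(v-c['cy'])/c['f'],-1.]); d=c['P'][:3,:3]@d; return c['P'][:3,3],d/np.linalg.norm(d)
def onz(c,u,v,z):
    o,d=ray(c,u,v); return o+d*(z-o[2])/d[2]
def tri(obs):
    A=np.zeros((3,3));b=np.zeros(3)
    rs=[ray(*o) for o in obs]
    for o,d in rs:
        M=np.eye(3)-np.outer(d,d);A+=M;b+=M@o
    p=np.linalg.solve(A,b); return p,[np.linalg.norm((np.eye(3)-np.outer(d,d))@(p-o))*1000 for o,d in rs]
def proj(c,p):
    q=np.linalg.inv(c['P'])@np.r_[p,1]; return c['cx']+c['f']*q[0]/-q[2], c['cy']-c['f']*q[1]/-q[2]
def crop(c,name,x0,y0,x1,y1,k):
    im=cv2.resize(c['image'][y0:y1,x0:x1,::-1],None,fx=k,fy=k,interpolation=cv2.INTER_CUBIC); cv2.imwrite('pics/'+name+'.png',im)
def blob(c,lo,hi,box=None,minA=15):
    h=cv2.cvtColor(c['image'],cv2.COLOR_RGB2HSV); m=cv2.inRange(h,np.array(lo),np.array(hi))
    if box: k=np.zeros_like(m);k[box[1]:box[3],box[0]:box[2]]=1;m*=k
    n,l,st,ce=cv2.connectedComponentsWithStats(m)
    return [(st[i].tolist(),ce[i].round(1).tolist()) for i in range(1,n) if st[i,4]>=minA],m
E
python3 - <<'E'
from h import *
s=cap('scene');d=cap('side');print(Tt().round(3))
crop(s,'b1',170,180,300,300,6)
crop(s,'b2',310,190,480,340,4)
crop(d,'b3',180,160,320,290,5)
crop(d,'b4',190,220,380,360,4)
E
```

```text
[[-0.001 -1.     0.     0.675]
 [-0.     0.     1.    -0.   ]
 [-1.     0.001 -0.     0.226]
 [ 0.     0.     0.     1.   ]]
```

View pics/b1.png

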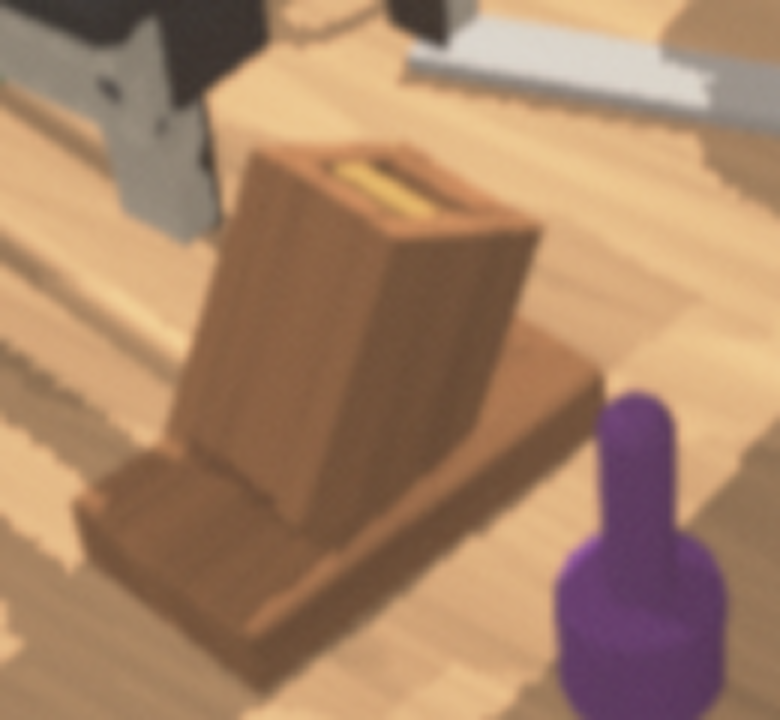

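View pics/b2.png

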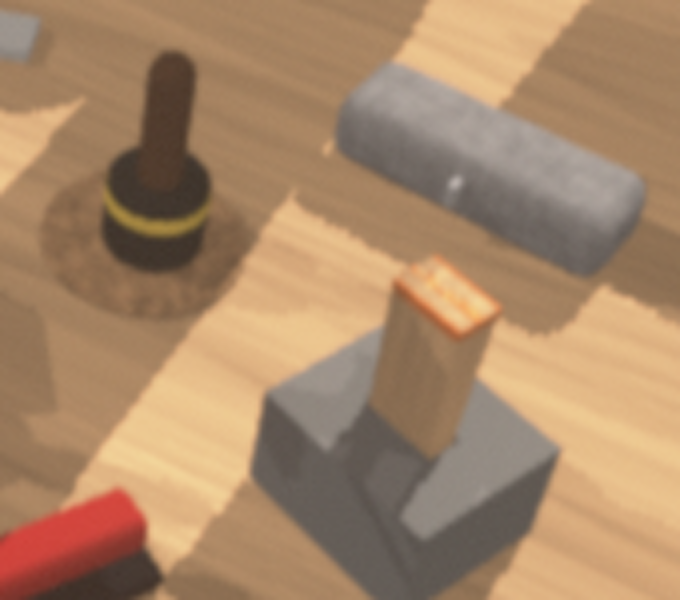

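View pics/b3.png

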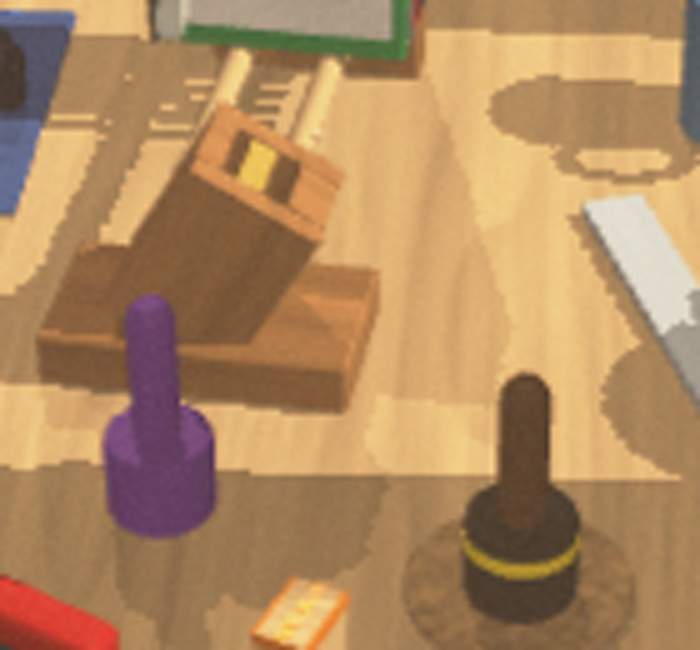

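View pics/b4.png

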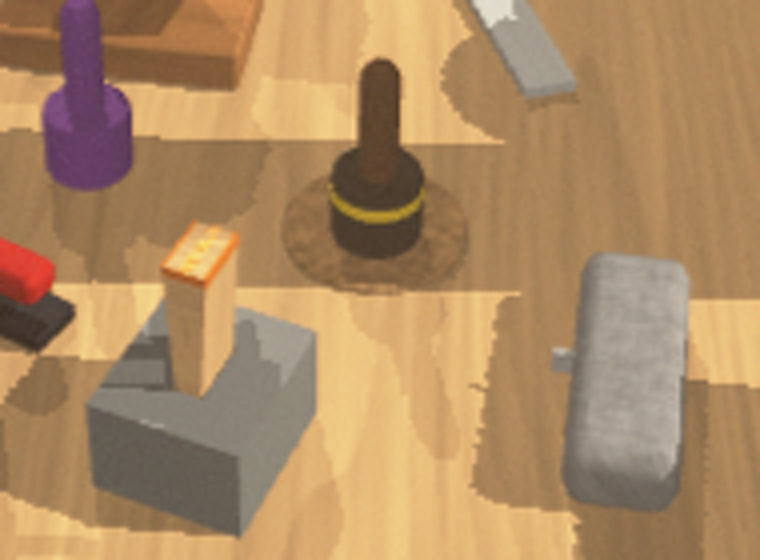

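```bash
python3 - <<'E'
from h import *
s=cap('scene');d=cap('side')
S=lambda u,v:(s,170+u/6,180+v/6); S2=lambda u,v:(s,310+u/4,190+v/4)
D=lambda u,v:(d,180+u/5,160+v/5); D2=lambda u,v:(d,190+u/4,220+v/4)
def show(n,a,b):
    p,e=tri([a,b]); print(n,p.round(4),np.round(e,1)); return p
print('block');B=[show(n,a,b) for n,a,b in [('++',S(395,240),D(192,155)),('-+',S(540,232),D(320,243)),('--',S(405,143),D(345,180)),('+-',S(252,150),D(225,103))]]
x=(B[0]+B[3]-B[1]-B[2])/2;y=(B[0]+B[1]-B[2]-B[3])/2
print(np.linalg.norm(x),np.linalg.norm(y),x/np.linalg.norm(x),y/np.linalg.norm(y),np.degrees(np.arctan2(x[1],x[0])))
c=sum(B)/4; print('mouth',c-7.5e-3*x/np.linalg.norm(x))
print('wedge top')
# corners scene: left(395,282), top(433,255), right(500,308), bottom(462,338); side: left(163,270) top(195,225) right(238,238) bottom(205,283)
W=[show(n,a,b) for n,a,b in [('L/..',S2(395,284),D2(195,225)),('bot',S2(461,338),D2(163,270)),('right',S2(500,308),D2(206,283)),('top',S2(433,256),D2(238,238))]]
print(sum(W)/4,[np.linalg.norm(W[i]-W[(i+1)%4]) for i in range(4)])
print('holder top')
H=[show(n,a,b) for n,a,b in [('L',S2(267,395),D2(0,0)),]] if 0 else []
for n,a in [('L',S2(267,397)),('R',S2(557,452))]: print(n,onz(*a,.06).round(4))
for n,a in [('R',D2(316,332)),('bl',D2(90,403)),('b',D2(240,458))]: print(n,onz(*a,.06).round(4))
print('mallet'); show('top',S2(174,55),D2(380,62)); 
print('bandmid',show('head',S2(157,222),D2(377,212)))
for f in (s,d):
  for e in blob(f,[20,120,90],[32,255,255],(180,180,470,350))[0]:print(e)
# coaster: centre of ellipse
print(onz(*S2(148,243),.005),onz(*D2(376,232),.005))
print('purple');show('p',S(637,395),D(150,297))
E
```

```text
block
++ [ 0.6191 -0.0266  0.1341] [3.8 3.8]
-+ [ 0.5552 -0.0207  0.0908] [1. 1.]
-- [ 0.5463 -0.0851  0.0897] [1.8 1.8]
+- [ 0.609  -0.0942  0.1269] [0.1 0.1]
0.07541371374062361 0.06682529175000806 [ 0.84011974 -0.09931465  0.53323111] [0.14258909 0.98780273 0.06256296] -6.741924134550431
mouth [ 0.57608475 -0.05588567  0.10637903]
wedge top
L/.. [0.5404 0.2794 0.135 ] [0.5 0.5]
bot [0.5532 0.3128 0.1349] [0.7 0.7]
right [0.5309 0.3207 0.1361] [0.4 0.4]
top [0.5178 0.287  0.1354] [0.5 0.5]
[0.53560347 0.29996743 0.13533894] [np.float64(0.035750670860968524), np.float64(0.023644779798878027), np.float64(0.03618492228340487), np.float64(0.023851833250929915)]
holder top
L [0.563  0.2431 0.06  ]
R [0.52   0.3588 0.06  ]
R [0.4795 0.2746 0.06  ]
bl [0.5902 0.3299 0.06  ]
b [0.5128 0.3624 0.06  ]
mallet
top [0.4504 0.1294 0.1267] [0.2 0.2]
head [0.4501 0.131  0.016 ] [1.1 1.1]
bandmid [0.45011876 0.13097823 0.01596896]
([337, 238, 24, 11, 96], [347.8, 244.9])
([228, 189, 7, 9, 38], [230.9, 192.7])
([273, 266, 23, 10, 81], [284.1, 272.1])
([235, 280, 8, 8, 22], [238.4, 283.4])
[0.45746544 0.13103915 0.005     ] [0.44987368 0.13471242 0.005     ]
purple
p [0.6261 0.0708 0.1221] [0.1 0.1]
```

```bash
python3 -m creep '{"jaw":[-1,-1,-1,-1,-1,-1,-1,-1,-1,-1],"translation":[[0,0,0],[0,0,0],[0,0,0],[0,0,0],[0,0,0],[0,0,0],[0,0,0],[0,0,0],[0,-0.033,0.034],[0,-0.033,0.034]],"roll":[-0.15,-0.15,-0.15,-0.15,-0.15,-0.15,-0.15,-0.15,0,0]}' 10
python3 -m creep '{"jaw":[-1,-1,-1,-1,-1,-1,-1,-1,-1,-1],"translation":[[0,-0.033,0.034],[0,-0.033,0.034],[0,-0.033,0.034],[0,-0.033,0.034],[0,-0.032,0.034],[0,0,0],[0,0,0],[0,0,0],[0,0,0],[0,0,0]],"roll":[0,0,0,0,0,0,0,0,0,0]}'
python3 - <<'E'
from h import *
c=cap('wrist');print(Tt().round(4));cv2.imwrite('pics/c1.png',c['image'][:,:,::-1])
E
```

```text
time_s: 1.35
tcp_pos: [0.6352, 0.086, 0.226]
eef_rot: [44.2, 90.0, -157.2]
contact_force: [0.1, 0.9, 0.0]
gripper_width: 0.0878
time_s: 2.35
tcp_pos: [0.537, 0.2995, 0.2266]
eef_rot: [98.9, 90.0, -102.4]
contact_force: [-0.6, -1.1, 0.5]
gripper_width: 0.0874
[[-0.     -0.3638 -0.9315  0.537 ]
 [-0.     -0.9315  0.3638  0.2996]
 [-1.      0.      0.      0.2266]
 [ 0.      0.      0.      1.    ]]
```

View pics/c1.png

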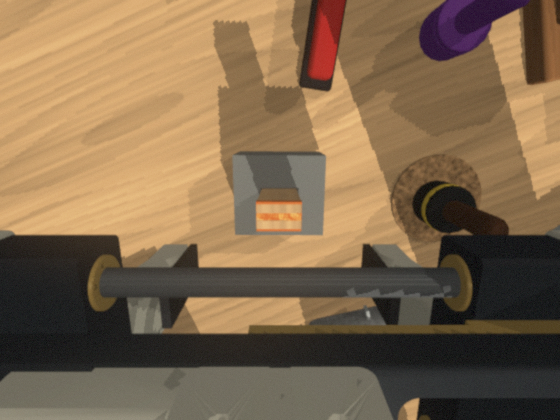

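```bash
python3 - <<'E'
from h import *
c=cap('wrist')
b,m=blob(c,[3,120,140],[16,255,255],(240,180,320,245),5); 
ys,xs=np.nonzero(m);r=cv2.minAreaRect(np.c_[xs,ys].astype(np.float32));print(r)
crop(c,'c2',220,140,340,250,6)
for z in(.135,.14):
  p=cv2.boxPoints(r);w=[onz(c,*q,z) for q in p];print(z,np.mean(w,0).round(4),[round(np.linalg.norm(w[i]-w[(i+1)%4]),4) for i in range(4)])
  T=np.linalg.inv(Tt());print((T[:3,:3]@np.mean(w,0)+T[:3,3]).round(4))
E
```

```text
((279.0, 222.5), (52.0, 43.0), 0.0)
0.135 [0.5307 0.3027 0.135 ] [np.float64(0.0371), np.float64(0.0422), np.float64(0.0371), np.float64(0.0438)]
[ 0.0916 -0.0005  0.0069]
0.14 [0.5321 0.3022 0.14  ] [np.float64(0.0364), np.float64(0.0414), np.float64(0.0363), np.float64(0.0429)]
[ 0.0866 -0.0005  0.0054]
```

View pics/c2.png

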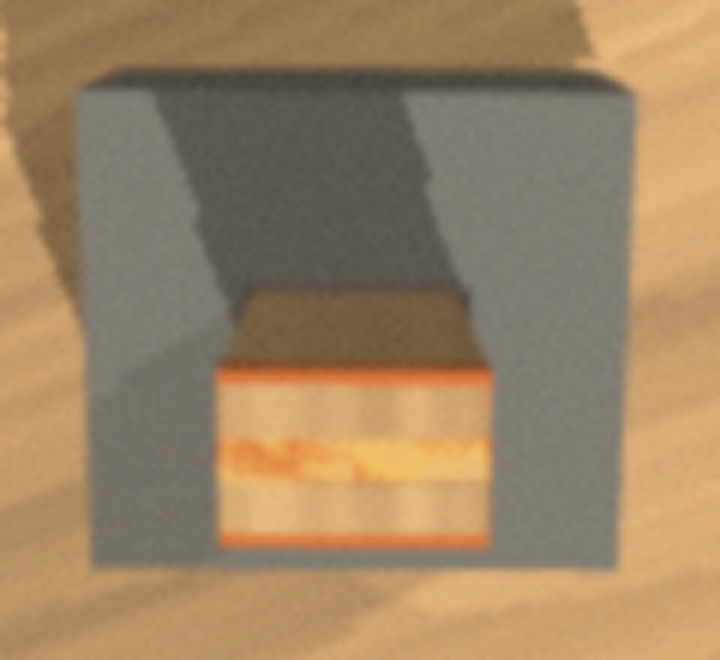

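```bash
python3 - <<'E'
from h import *
c=cap('wrist');T=np.linalg.inv(Tt())
for z in(.135,.14):
  for v in (200.8,216.3,231.7):
    w=onz(c,279,v,z);print(z,w.round(4),(T[:3,:3]@w+T[:3,3]).round(4))
for v in(155,234): # holder top edges
  w=onz(c,279,v,.06);print(w.round(4),(T[:3,:3]@w+T[:3,3]).round(4))
E
```

```text
0.135 [0.5481 0.296  0.135 ] [ 0.0916 -0.0005 -0.0119]
0.135 [0.5359 0.3008 0.135 ] [ 0.0916 -0.0005  0.0012]
0.135 [0.5236 0.3056 0.135 ] [ 0.0916 -0.0005  0.0145]
0.14 [0.5491 0.2956 0.14  ] [ 0.0866 -0.0005 -0.013 ]
0.14 [0.5372 0.3003 0.14  ] [ 0.0866 -0.0005 -0.0002]
0.14 [0.5251 0.305  0.14  ] [ 0.0866 -0.0005  0.0128]
[0.577  0.2849 0.06  ] [ 0.1666 -0.0006 -0.0428]
[0.4983 0.3157 0.06  ] [ 0.1666 -0.0007  0.0417]
```

```bash
python3 -m creep '{"jaw":[-1,-1,-1,-1,-1,0.2,0.6,1,1,1],"translation":[[0.034,0,0],[0.034,0,0],[0.034,0,0],[0.0316,0,0],[0,0,0],[0,0,0],[0,0,0],[0,0,0],[0,0,0],[0,0,0]],"roll":[0,0,0,0,0,0,0,0,0,0]}' 8
python3 -m creep '{"jaw":[1,1,1,1,1,1,1,1,1,1],"translation":[[0,0,0],[-0.005,0,0],[-0.005,0,0],[-0.005,0,0],[-0.005,0,0],[-0.005,0,0],[-0.005,0,0],[-0.005,0,0],[-0.005,0,0],[-0.003,0,0]],"roll":[0,0,0,0,0,0,0,0,0,0]}' 8
python3 - <<'E'
from h import *
c=cap('wrist');print(Tt().round(4));crop(c,'d1',180,120,380,320,3)
d=cap('side');crop(d,'d2',150,200,330,350,4)
E
```

```text
time_s: 3.5
tcp_pos: [0.5367, 0.3009, 0.0939]
eef_rot: [-112.2, 89.9, 46.6]
contact_force: [-0.7, 0.5, -0.2]
gripper_width: 0.0533
time_s: 4.5
tcp_pos: [0.5366, 0.3007, 0.1366]
eef_rot: [-120.5, 90.0, 38.2]
contact_force: [0.8, -0.1, 0.3]
gripper_width: 0.0364
[[ 8.000e-04 -3.623e-01 -9.321e-01  5.368e-01]
 [ 7.000e-04 -9.321e-01  3.623e-01  3.008e-01]
 [-1.000e+00 -9.000e-04 -5.000e-04  1.369e-01]
 [ 0.000e+00  0.000e+00  0.000e+00  1.000e+00]]
```

View pics/d1.png

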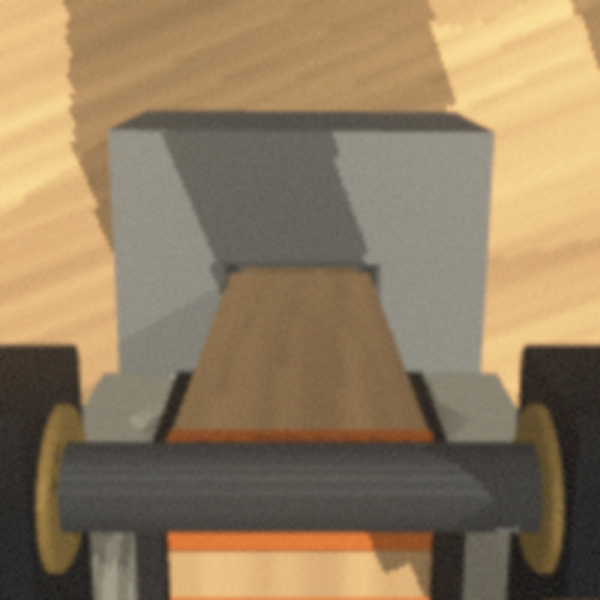

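View pics/d2.png

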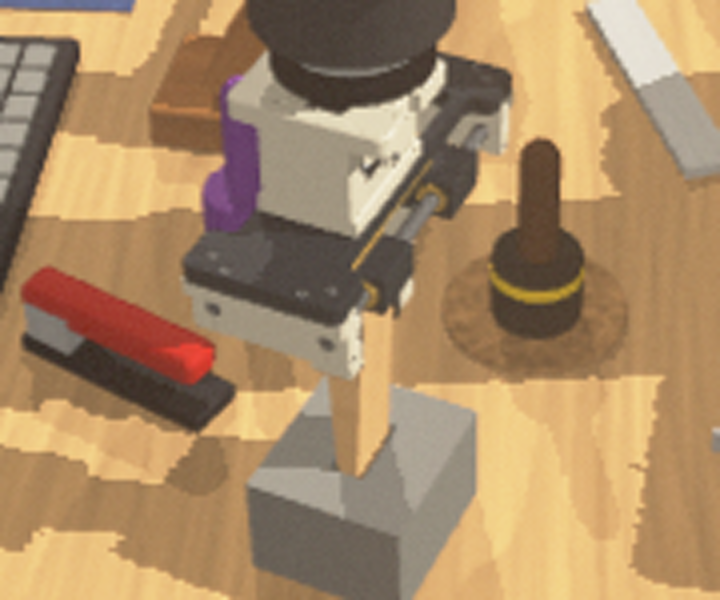

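```bash
python3 -m creep '{"jaw":[1,1,1,1,1,1,1,1,1,1],"translation":[[0.0012,0,0.0055],[0.0012,0,0.0055],[0.0012,0,0.0055],[0.0012,0,0.0055],[0.0012,0,0.0055],[0.0022,0,0.006],[0.0022,0,0.006],[0.0022,0,0.006],[0.0022,0,0.006],[0,0,0]],"roll":[0,0,0,0,0,0,0,0,0,0]}' 5
python3 - <<'E'
from h import *
c=cap('wrist');print(Tt().round(4));crop(c,'e1',180,120,380,320,3)
d=cap('side');crop(d,'e2',150,200,330,350,4)
d=cap('scene');crop(d,'e3',340,180,490,340,4)
E
```

```text
time_s: 5.6
tcp_pos: [0.488, 0.3195, 0.121]
eef_rot: [-114.3, 90.0, 44.4]
contact_force: [1.3, 0.3, -0.2]
gripper_width: 0.0357
[[-1.000e-04 -3.619e-01 -9.322e-01  4.882e-01]
 [ 0.000e+00 -9.322e-01  3.619e-01  3.194e-01]
 [-1.000e+00  0.000e+00  1.000e-04  1.211e-01]
 [ 0.000e+00  0.000e+00  0.000e+00  1.000e+00]]
```

View pics/e1.png

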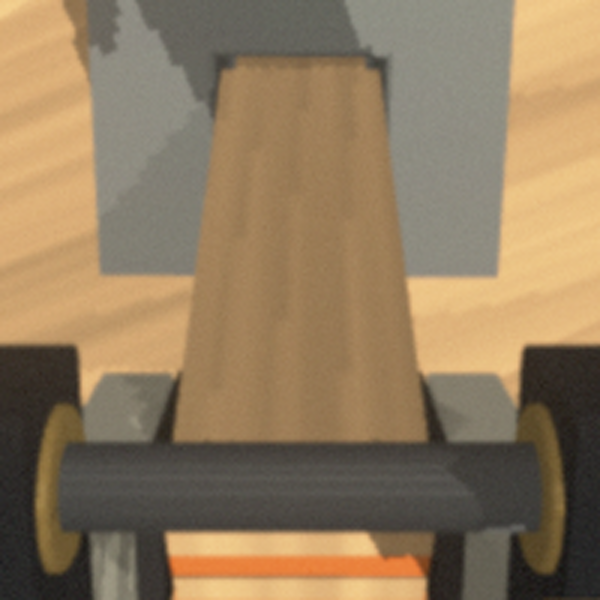

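View pics/e2.png

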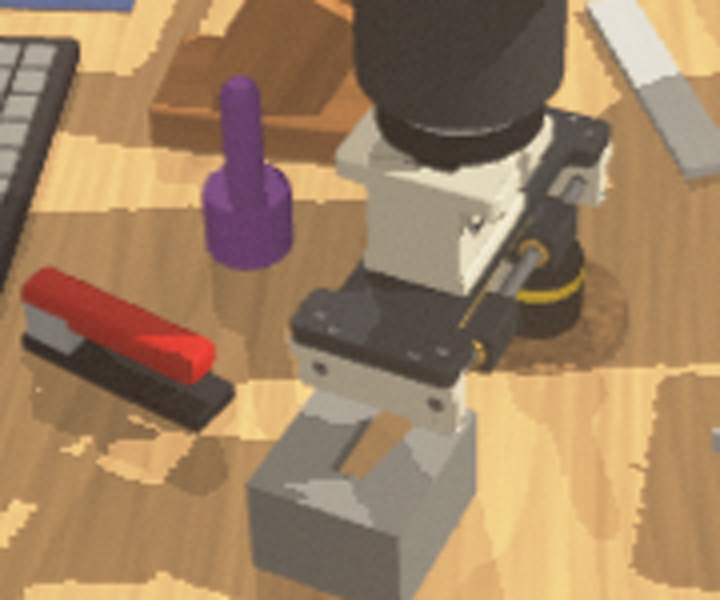

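View pics/e3.png

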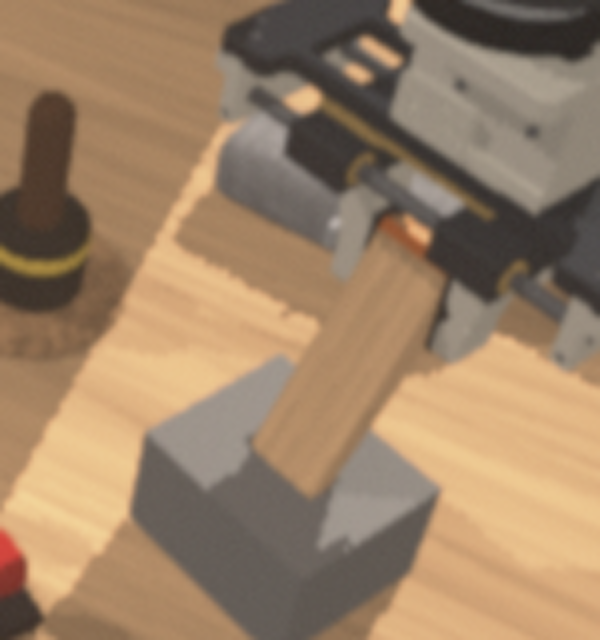

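```bash
python3 -m creep '{"jaw":[1,1,1,1,1,1,1,1,1,1],"translation":[[0,0,0],[0,0,0],[-0.01,0,0],[-0.02,0,0],[-0.03,0,0],[-0.03,0,0],[-0.03,0,0],[-0.01,0,0],[0,0,0],[0,0,0]],"roll":[0,0,0,0,0,0,0,0,-0.12,-0.12]}' 30
python3 -m creep '{"jaw":[1,1,1,1,1,1,1,1,1,1],"translation":[[0,0.02,-0.005],[0,0.04,-0.008],[0,0.045,-0.008],[0,0.045,-0.008],[0,0.045,-0.008],[0,0.045,-0.008],[0,0.045,-0.008],[0,0.04,-0.008],[0,0.025,-0.006],[0,0.01,-0.003]],"roll":[0,0,0,0,0,0,0,0,0,0]}'
python3 - <<'E'
from h import *
c=cap('wrist');print(Tt().round(4),get_state()['gripper_width']);cv2.imwrite('pics/f1.png',c['image'][:,:,::-1])
d=cap('side');crop(d,'f2',150,100,330,250,4)
d=cap('scene');crop(d,'f3',150,80,330,260,4)
E
```

```text
time_s: 6.75
tcp_pos: [0.4883, 0.3191, 0.2516]
eef_rot: [-65.2, 90.0, 107.6]
contact_force: [-0.4, -0.4, -0.7]
gripper_width: 0.0361
time_s: 7.75
tcp_pos: [0.51, -0.0496, 0.251]
eef_rot: [24.4, 90.0, -163.3]
contact_force: [-0.0, -0.2, -0.6]
gripper_width: 0.0362
[[-9.000e-04 -1.342e-01 -9.910e-01  5.104e-01]
 [-5.000e-04 -9.910e-01  1.342e-01 -4.960e-02]
 [-1.000e+00  6.000e-04  8.000e-04  2.510e-01]
 [ 0.000e+00  0.000e+00  0.000e+00  1.000e+00]] 0.03595315442875817
```

View pics/f1.png

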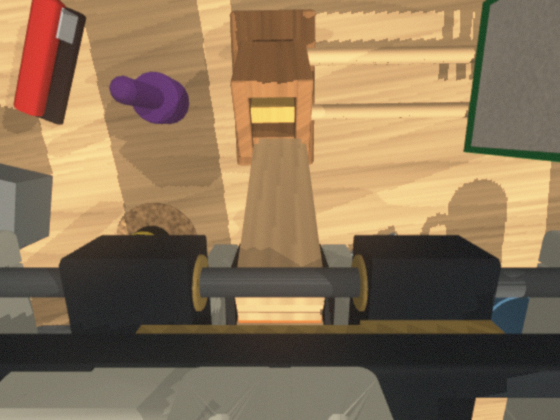

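View pics/f2.png

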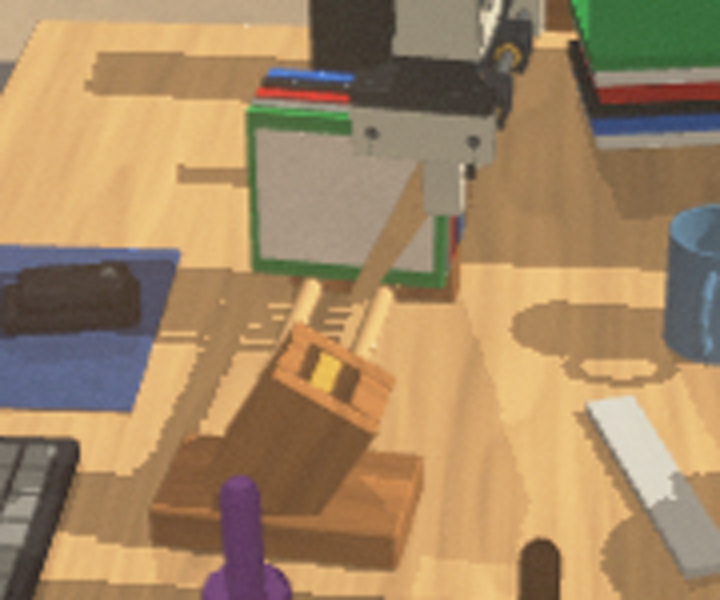

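View pics/f3.png

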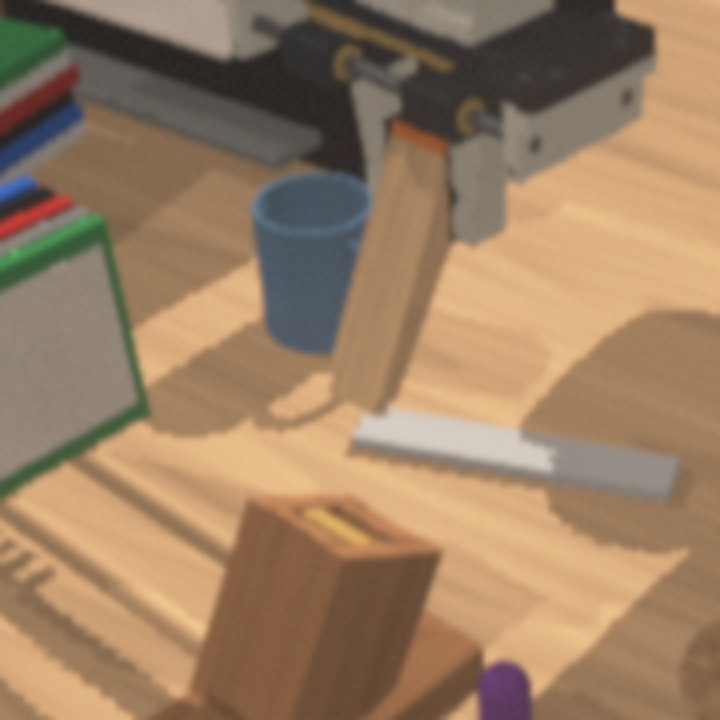

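```bash
python3 - <<'E'
from h import *
c=cap('wrist');crop(c,'f4',215,0,335,180,5) if 0 else crop(c,'f4',220,60,330,180,5)
d=cap('side');crop(d,'f5',205,130,275,230,8)
E
```

```text
(no output)
```

View pics/f4.png

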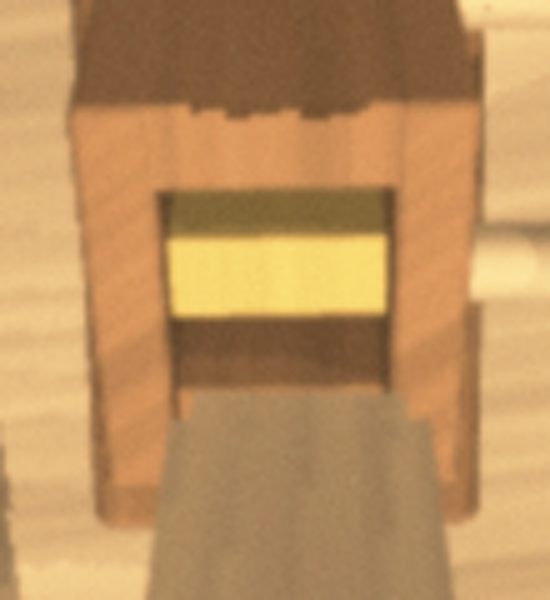

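View pics/f5.png

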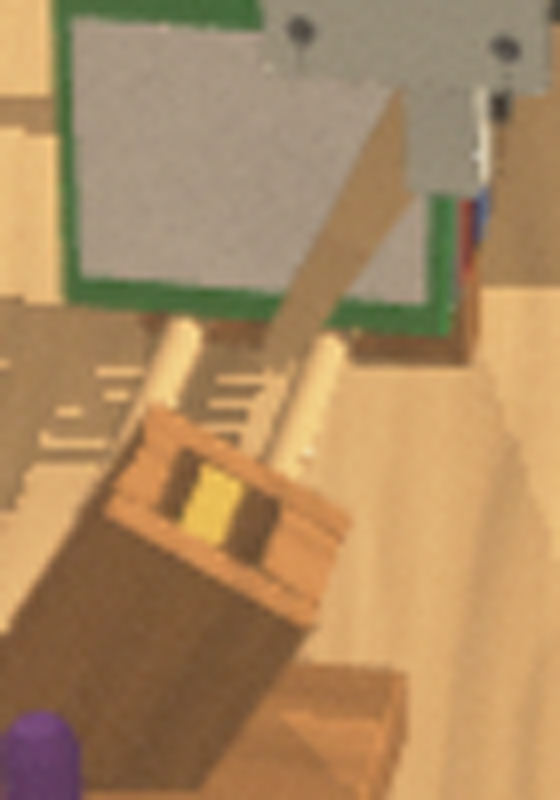

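```bash
cat > rack.py <<'E'
from h import *
from scipy.optimize import least_squares
def Rk(yaw): return R.from_euler('xyz',[0,-30,yaw],degrees=True).as_matrix()
def fit(obs,freez=True):
    # obs: (c,u,v,[x,y,z] mm)
    def res(p):
        M=Rk(p[3]*100); o=[]
        for c,u,v,q in obs:
            a=proj(c,p[:3]+M@(np.array(q)/1000)); o+=[a[0]-u,a[1]-v]
        if not freez:o.append((p[2]-.112)*1e5)
        return o
    r=least_squares(res,[.576,-.056,.112,-.075]); return r.x*[1,1,1,100],np.round(r.fun,1)
E
python3 - <<'E'
from rack import *
c=cap('wrist')
W=lambda u,v,q:(c,220+u/5,60+v/5,q)
ob=[W(72,105,[45,34,0]),W(480,104,[45,-34,0]),W(97,487,[-30,34,0]),W(475,487,[-30,-34,0]),W(174,388,[-7.25,20,0]),W(388,388,[-7.25,-20,0])]
print(Rk(0)[:,2]);T=np.linalg.inv(Tt())
for fz in(True,False):
    p,f=fit(ob,fz);print(p.round(4),f); print('in tool',(T[:3,:3]@p[:3]+T[:3,3]).round(4), (T[:3,:3]@Rk(p[3])).round(3).tolist())
    q=proj(c,p[:3]+Rk(p[3])@[.00725,0,0]);print('jaw edge row',(q[1]-60)*5)
# wedge tip from side/wrist: tip upper edge row in wrist
G=Tt()@[-.019,0,0,1]
for th in(26,28,30,32):
    a=np.radians(th);
    # tool frame: wedge axis up = (-cos, 0, sin) ; upper face normal = (-sin.. )
    ax=np.array([-np.cos(a),0,np.sin(a)]); n=np.array([-np.sin(a),0,-np.cos(a)])
    tip=np.array([-.019,0,0])-.102*ax
    for sg in(1,-1):
        w=Tt()@np.r_[tip+sg*.005*n,1]; print(th,sg,np.round(proj(c,w[:3]),1),end=' ')
    print()
E
```

```text
[-0.5       -0.         0.8660254]
[ 0.5776 -0.0519  0.1138 -7.0929] [-1.  -0.   1.6 -0.5  2.4  0.8 -3.4  0.3 -0.1 -0.   0.4 -0.3]
in tool [ 0.1373 -0.0029 -0.067 ] [[-0.5, 0.0, -0.866], [-0.006, -1.0, 0.003], [-0.866, 0.007, 0.5]]
jaw edge row 315.7195705802068
[ 0.5776 -0.0519  0.112  -7.092 ] [-0.8  0.2  1.3 -0.3  2.6  0.6 -3.6  0.   0.  -0.1  0.3 -0.5  0. ]
in tool [ 0.1391 -0.0029 -0.067 ] [[-0.5, 0.0, -0.866], [-0.006, -1.0, 0.003], [-0.866, 0.007, 0.5]]
jaw edge row 315.57307670869653
26 1 [279.4 156.2] 26 -1 [279.4 168.1] 
28 1 [279.4 152. ] 28 -1 [279.4 163.8] 
30 1 [279.4 147.8] 30 -1 [279.4 159.6] 
32 1 [279.4 143.6] 32 -1 [279.4 155.4]
```

```bash
python3 - <<'E'
from rack import *
s=cap('scene');c=cap('wrist');T=Tt();Ti=np.linalg.inv(T)
def S(u,v): return (s,150+u/4,80+v/4)
def pl(o,yt):
    p,d=ray(*o);p=Ti[:3,:3]@p+Ti[:3,3];d=Ti[:3,:3]@d
    return p+d*(yt-p[1])/d[1]
a=pl(S(356,405),0);b=pl(S(421,138),0);print('tip',a.round(4),'top',b.round(4),np.linalg.norm(a-b));v=b-a
print('face angle',np.degrees(np.arctan2(v[2],-v[0])))
w=tri([S(356,405),(c,280,138.4)]);print(Ti[:3,:3]@w[0]+Ti[:3,3],w[1])
b,m=blob(c,[3,150,150],[15,255,255],(230,290,340,345),5);print(b)
E
```

```text
tip [ 0.0739  0.     -0.0602] top [-0.0441  0.     -0.0095] 0.12851313405312295
face angle 23.25193955554872
[ 0.07337744 -0.0002234  -0.06117142] [np.float64(0.5996385073810361), np.float64(0.5996385073811437)]
[([237, 305, 86, 7, 593], [279.1, 308.0]), ([238, 320, 83, 3, 178], [277.1, 321.4])]
```

```bash
python3 - <<'E'
from rack import *
c=cap('wrist');s=cap('scene');T=Tt()
for th in range(24,35,1):
    a=np.radians(th);ax=np.array([-np.cos(a),0,np.sin(a)]); n=np.array([-np.sin(a),0,-np.cos(a)])
    tc=np.array([.0736,0,-.0606])-.005*n; top=tc+.13*ax
    f=lambda q:np.round(proj(c,(T@np.r_[q,1])[:3])[1],1)
    g=[(round(x-150)*4,round((y-80)*4)) for x,y in [proj(s,(T@np.r_[top+.012*n+[0,k,0],1])[:3]) for k in(.018,-.018)]]
    print(th,f(top+.012*n),f(top),f(top-.012*n),g, 'G->axis offset z', (tc[2]+(tc[0]+.019)*np.tan(a)).round(4))
crop(c,'f6',225,280,335,340,7)
crop(s,'f7',230,90,280,150,12)
E
```

```text
24 274.0 293.4 310.7 [(384, 121), (440, 147)] G->axis offset z -0.0139
25 278.0 296.6 313.1 [(388, 121), (444, 147)] G->axis offset z -0.0119
26 281.9 299.7 315.4 [(392, 121), (448, 147)] G->axis offset z -0.0099
27 285.7 302.5 317.5 [(396, 121), (452, 147)] G->axis offset z -0.0078
28 289.2 305.3 319.5 [(400, 121), (456, 147)] G->axis offset z -0.0057
29 292.7 307.9 321.4 [(400, 122), (460, 148)] G->axis offset z -0.0036
30 295.9 310.3 323.1 [(404, 122), (464, 148)] G->axis offset z -0.0014
31 299.0 312.6 324.7 [(408, 123), (464, 149)] G->axis offset z 0.0009
32 301.9 314.8 326.2 [(412, 124), (468, 149)] G->axis offset z 0.0032
33 304.7 316.8 327.5 [(416, 124), (472, 150)] G->axis offset z 0.0055
34 307.4 318.7 328.8 [(420, 125), (476, 151)] G->axis offset z 0.0079
```

View pics/f6.png

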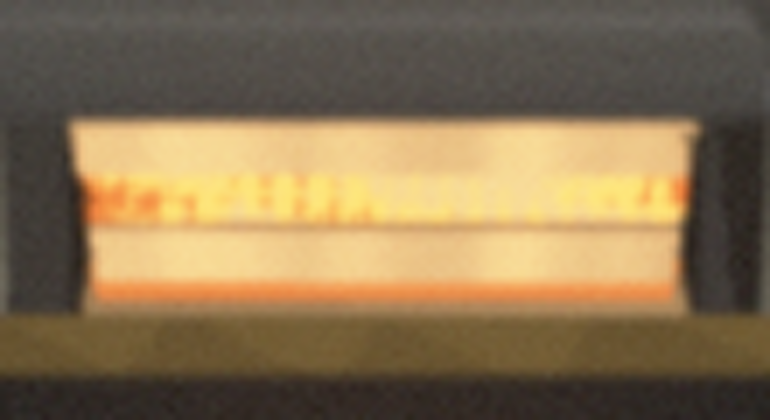

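View pics/f7.png

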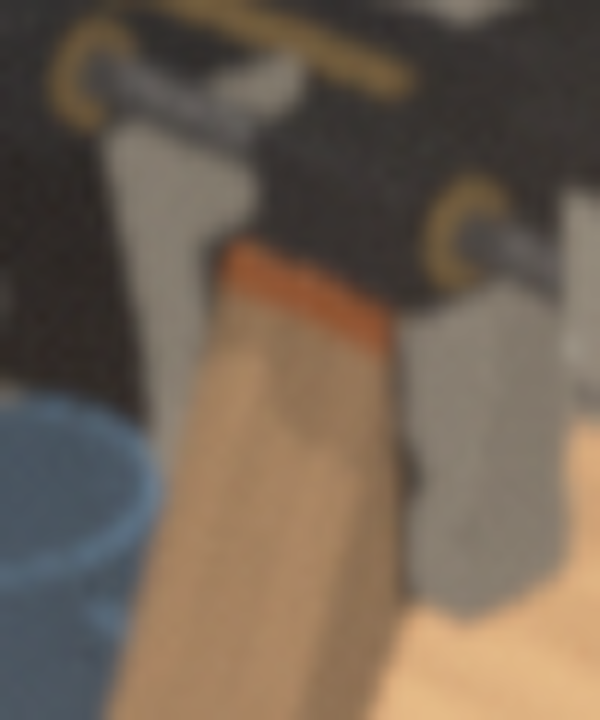

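```bash
python3 -m creep '{"jaw":[1,1,1,1,1,1,1,1,1,1],"translation":[[0.01,-0.003,0],[0.01,0,0],[0.01,0,0],[0.01,0,0],[0.0045,0,-0.0005],[0,0,0],[0,0,0],[0,0,0],[0,0,0],[0,0,0]],"roll":[0,0,0,0,0,0,0,0,0,0]}' 30
python3 - <<'E'
from h import *
c=cap('wrist');print(Tt().round(4));crop(c,'g1',200,40,360,200,4)
d=cap('side');crop(d,'g2',205,130,275,230,8)
d=cap('scene');crop(d,'g3',190,130,290,250,6)
E
```

```text
time_s: 9.25
tcp_pos: [0.512, -0.0439, 0.207]
eef_rot: [-160.5, 90.0, 12.0]
contact_force: [-0.7, 0.4, -0.9]
gripper_width: 0.0358
[[ 5.000e-04 -1.304e-01 -9.915e-01  5.120e-01]
 [ 2.000e-04 -9.915e-01  1.304e-01 -4.390e-02]
 [-1.000e+00 -2.000e-04 -5.000e-04  2.069e-01]
 [ 0.000e+00  0.000e+00  0.000e+00  1.000e+00]]
```

View pics/g1.png

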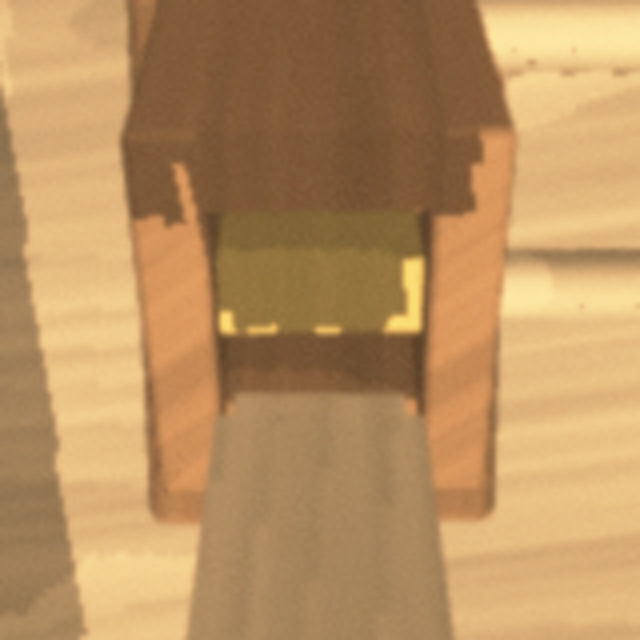

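View pics/g2.png

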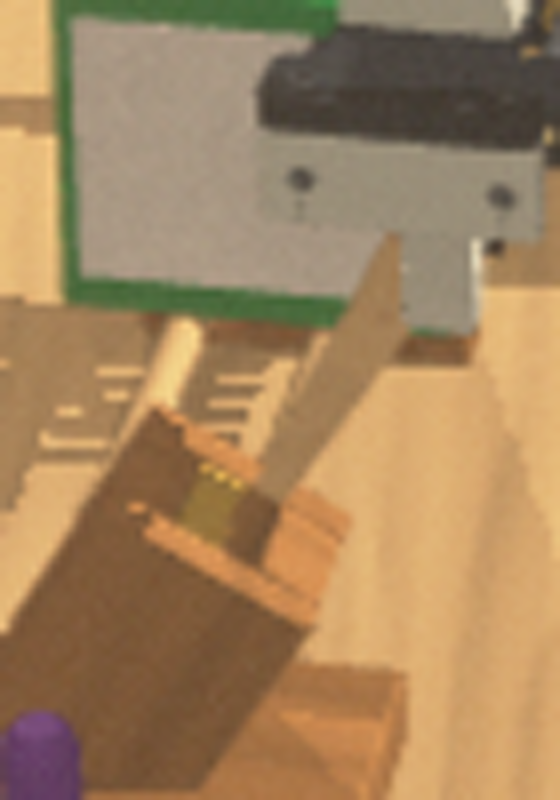

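View pics/g3.png

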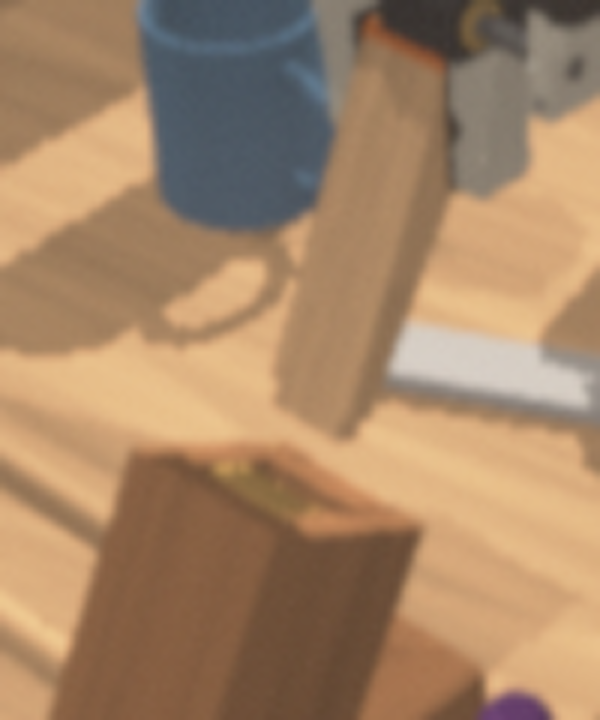

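```bash
python3 - <<'E'
from rack import *
c=cap('wrist')
W=lambda u,v,q:(c,200+u/4,40+v/4,q)
ob=[W(125,137,[45,34,0]),W(513,128,[45,-34,0]),W(152,492,[-30,34,0]),W(495,490,[-30,-34,0]),W(218,332,[7.25,20,0]),W(425,332,[7.25,-20,0])]
T=np.linalg.inv(Tt())
for fz in(True,False):
    p,f=fit(ob,fz);print(p.round(4),f); print('in tool',(T[:3,:3]@p[:3]+T[:3,3]).round(4))
    for tip in([.0761,0,-.0563],):
      d=Rk(p[3]).T@((Tt()@np.r_[tip,1])[:3]-p[:3]);print('tip in slot',d.round(4))
q=proj(c,(Tt()@[.0736,0,-.0606,1])[:3]);print('tip row crop',(q[1]-40)*4,(q[0]-200)*4)
E
```

```text
[ 0.5775 -0.053   0.1106 -6.7181] [-1.2 -0.7  1.3  0.1  2.8  0.6 -2.9 -0.1 -0.2  0.5  0.2 -0.3]
in tool [ 0.0962  0.0005 -0.0663]
tip in slot [0.0014 0.0006 0.0224]
[ 0.5775 -0.053   0.112  -6.7178] [-1.6 -0.9  1.6 -0.2  2.6  0.8 -2.7  0.2 -0.4  0.6  0.3 -0.2 -0. ]
in tool [ 0.0948  0.0005 -0.0662]
tip in slot [0.0007 0.0006 0.0211]
tip row crop 399.6391257207913 319.3026612759511
```

```bash
python3 -m creep '{"jaw":[1,1,1,1,1,1,1,1,1,1],"translation":[[0.0043,0,-0.0015],[0.0043,0,-0.0025],[0.0043,0,-0.0025],[0.0043,0,-0.0025],[0.0043,0,-0.0025],[0.0043,0,-0.0025],[0.0043,0,-0.0025],[0.0043,0,-0.0025],[0.0043,0,-0.0025],[0,0,0]],"roll":[0,0,0,0,0,0,0,0,0,0]}' 15
python3 - <<'E'
from h import *
print(get_state()['contact_force'])
c=cap('wrist');print(Tt().round(4));crop(c,'h1',200,40,360,200,4)
d=cap('side');crop(d,'h2',205,130,275,230,8)
E
```

```text
time_s: 10.45
tcp_pos: [0.5329, -0.0468, 0.167]
eef_rot: [15.7, 89.9, -171.8]
contact_force: [-1.7, -0.2, -2.1]
gripper_width: 0.0361
[-1.70351656 -0.18005461 -2.12098618]
[[-1.300e-03 -1.306e-01 -9.914e-01  5.328e-01]
 [-2.000e-04 -9.914e-01  1.306e-01 -4.680e-02]
 [-1.000e+00  4.000e-04  1.300e-03  1.673e-01]
 [ 0.000e+00  0.000e+00  0.000e+00  1.000e+00]]
```

View pics/h1.png

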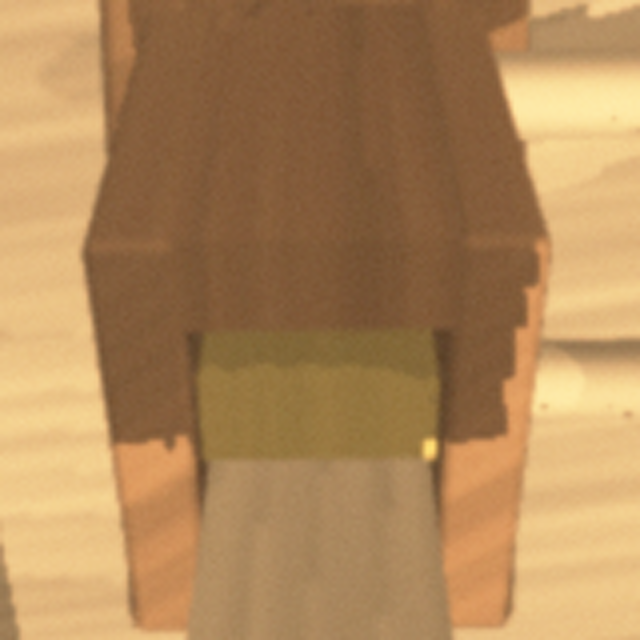

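View pics/h2.png

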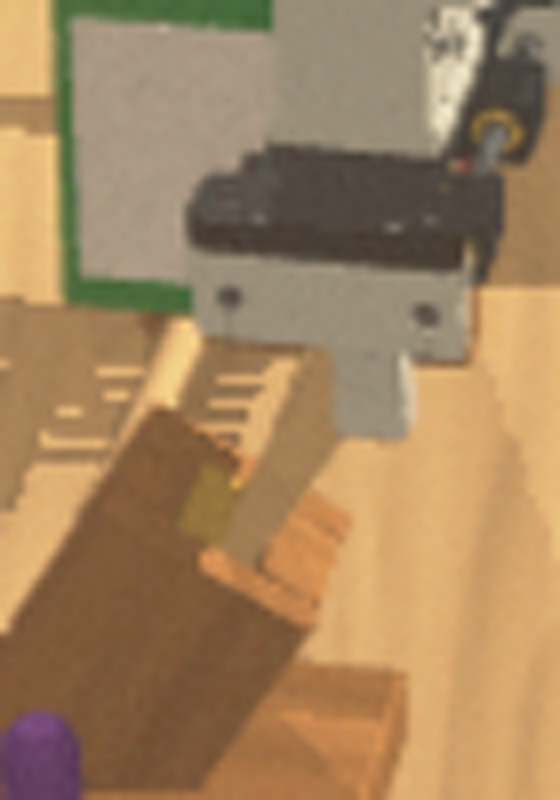

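```bash
python3 -m creep '{"jaw":[1,1,1,1,1,1,1,1,1,1],"translation":[[0.0026,0,-0.0012],[0.0026,0,-0.0013],[0.0026,0,-0.0015],[0.0026,0,-0.0015],[0.0017,0,-0.001],[0.0017,0,-0.001],[0.0009,0,-0.0005],[0.0009,0,-0.0005],[0,0,0],[0,0,0]],"roll":[0,0,0,0,0,0,0,0,0,0]}' 15
python3 - <<'E'
from h import *
print(get_state()['contact_force'])
c=cap('wrist');print(Tt().round(4));crop(c,'i1',200,80,360,240,4)
d=cap('side');crop(d,'i2',205,130,275,230,8)
print([np.round(get_state()['contact_force'],1) for _ in range(1)])
E
```

```text
time_s: 11.55
tcp_pos: [0.5416, -0.0479, 0.1525]
eef_rot: [119.2, 90.0, -68.3]
contact_force: [-4.1, 0.7, 1.9]
gripper_width: 0.036
[-4.0738127   0.66047504  1.90072032]
[[ 0.000e+00 -1.303e-01 -9.915e-01  5.416e-01]
 [-1.000e-04 -9.915e-01  1.303e-01 -4.790e-02]
 [-1.000e+00  1.000e-04 -0.000e+00  1.525e-01]
 [ 0.000e+00  0.000e+00  0.000e+00  1.000e+00]]
[array([-4.4,  0.1,  3.1])]
```

View pics/i1.png

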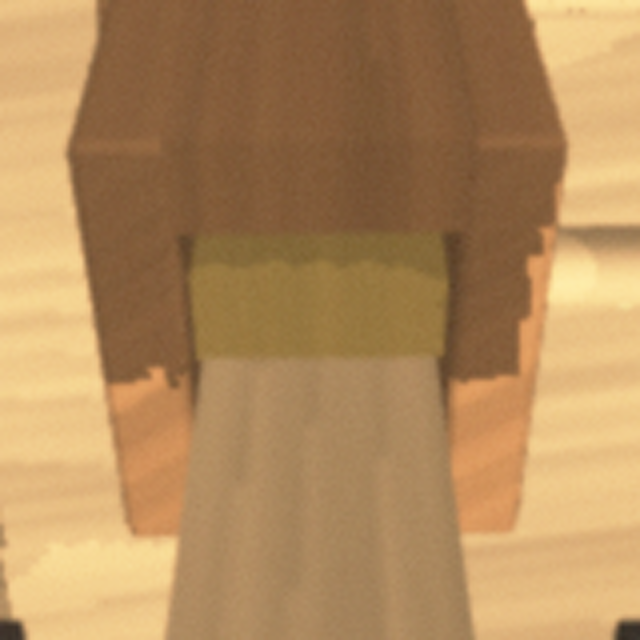

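View pics/i2.png

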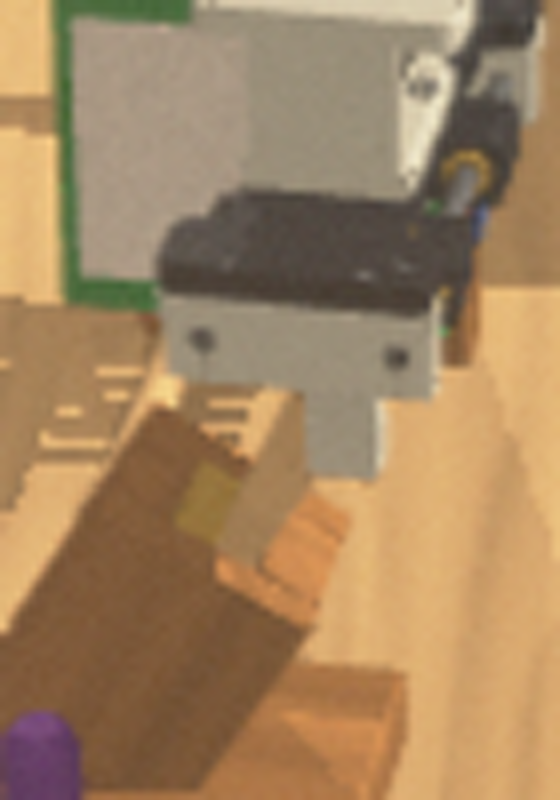

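```bash
python3 -m creep '{"jaw":[1,1,1,1,1,1,1,1,1,1],"translation":[[0.0005,0,0.001],[0.0009,0,-0.0005],[0.0009,0,-0.0005],[0.0009,0,-0.0005],[0,0,0],[0,0,0],[0,0,0],[0,0,0],[0,0,0],[0,0,0]],"roll":[0,0,0,0,0,0,0,0,0,0]}' 15
python3 - <<'E'
from h import *
for i in range(3):
  f=get_state()['contact_force'];print(f.round(1),f@[-.496,.06,.866])
  c=cap('wrist')
print(Tt()[:3,3].round(4));crop(c,'j1',200,80,360,240,4)
E
```

```text
time_s: 12.65
tcp_pos: [0.5422, -0.0478, 0.1492]
eef_rot: [-141.5, 90.0, 31.0]
contact_force: [-4.5, 1.4, 4.9]
gripper_width: 0.036
[-4.5  1.4  4.9] 6.570402814211155
[-4.2  1.7  5.7] 7.124097806428225
[-3.   1.5  5.6] 6.4175014020243655
[ 0.5422 -0.0478  0.1493]
```

View pics/j1.png

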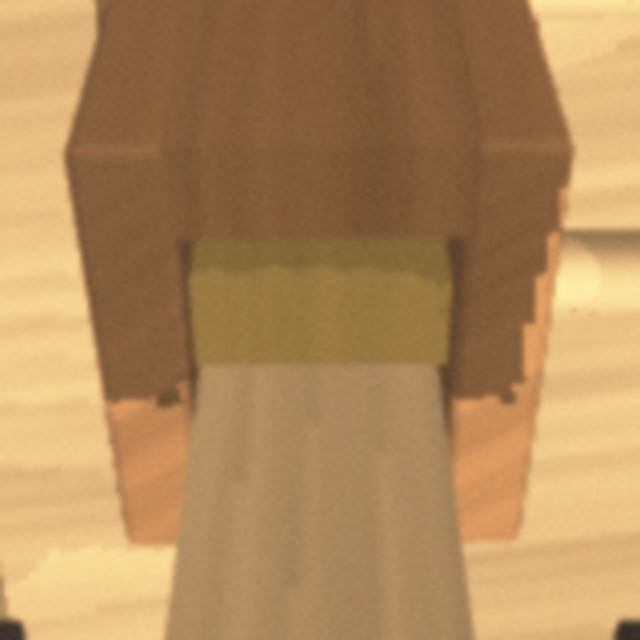

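```bash
python3 -m creep '{"jaw":[0.1,0,-0.2,-0.4,-0.4,-0.4,-0.4,-0.4,-0.4,-0.4],"translation":[[0,0,0],[0,0,0],[0,0,0],[0,0,0],[0,0,0],[0,0,0],[-0.01,0,0],[-0.03,0,0],[-0.04,0,0],[-0.04,0,0]],"roll":[0,0,0,0,0,0,0,0,0,0]}' 15
python3 - <<'E'
from rack import *
c=cap('wrist');print(Tt()[:3,3].round(4),get_state()['contact_force'].round(1));crop(c,'k1',200,100,360,260,4)
d=cap('side');crop(d,'k2',205,130,275,230,8)
d=cap('scene');crop(d,'k3',190,130,290,250,6)
E
```

```text
time_s: 13.8
tcp_pos: [0.5418, -0.048, 0.2712]
eef_rot: [73.7, 90.0, -113.8]
contact_force: [1.0, 0.4, -0.1]
gripper_width: 0.0612
[ 0.545  -0.0484  0.279 ] [ 3.8 -0.1  9. ]
```

View pics/k1.png

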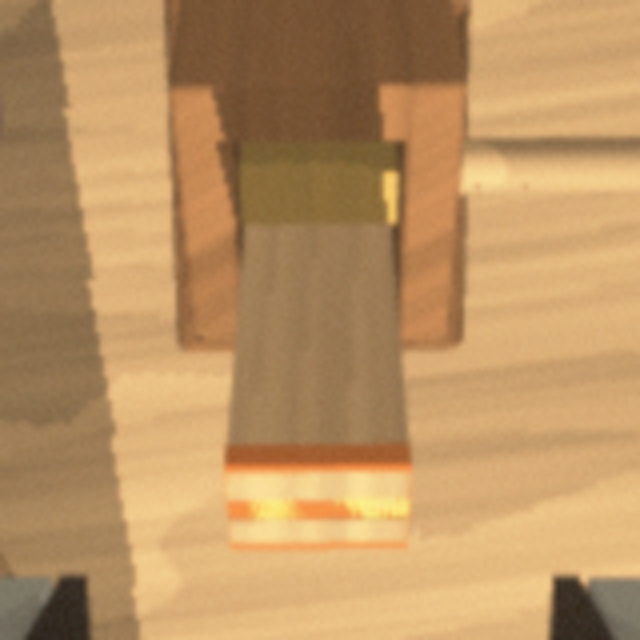

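View pics/k2.png

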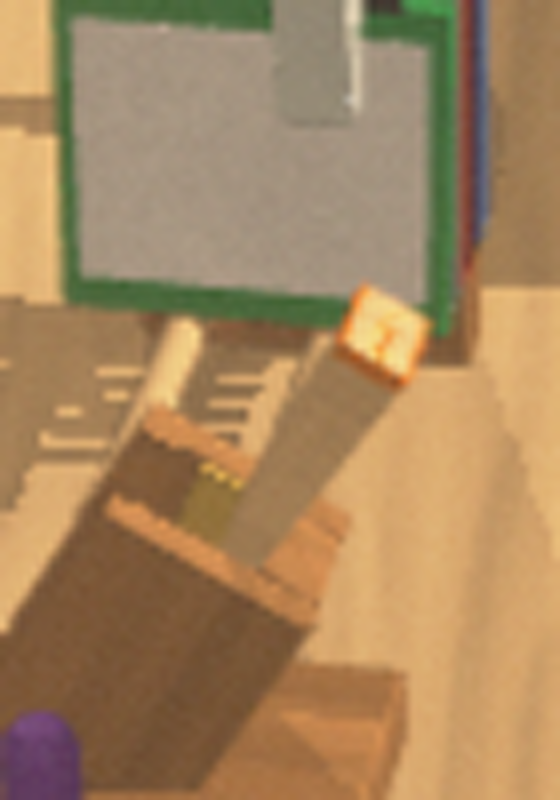

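View pics/k3.png

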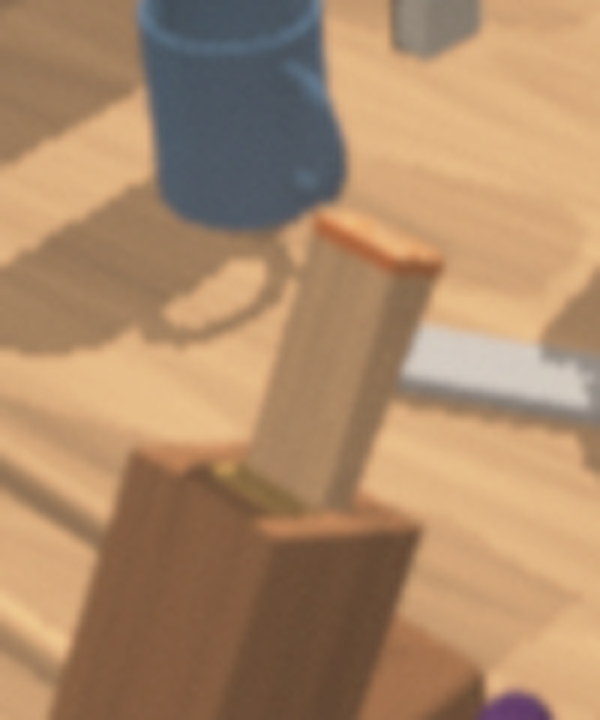

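```bash
python3 - <<'E'
from rack import *
c=cap('wrist');s=cap('scene');d=cap('side')
S=lambda u,v:(s,190+u/6,130+v/6);D=lambda u,v:(d,205+u/8,130+v/8);Wt=lambda u,v:(c,200+u/4,100+v/4)
p=np.array([.5775,-.0525,.112]);M=Rk(-6.9)
obs={'+-':(S(318,217),D(366,288),Wt(412,465)),'++':(S(394,272),D(343,342),Wt(226,465)),'-+':(S(442,258),D(405,385),Wt(230,547)),'--':(None,D(428,327),Wt(408,547))}
L=[]
for k,o in obs.items():
    o=[q for q in o if q]
    w,e=tri(o);l=M.T@(w-p);L.append(l);print(k,(l*1000).round(1),np.round(e,1))
print(np.mean(L,0)*1000, Tt()[:3,3],get_state()['contact_force'].round(1))
# pivot about fixed: block refit
W=Wt
ob=[W(168,84,[45,34,0]),W(467,84,[45,-34,0]),W(180,340,[-30,34,0]),W(463,340,[-30,-34,0])]
print(fit(ob,True),fit(ob,False))
E
```

```text
+- [  8.5 -18.3  83.7] [0.9 1.3 1.6]
++ [ 9.3 18.  82.7] [2.2 2.9 1.6]
-+ [-13.   18.8  85.2] [2.  1.5 1.3]
-- [-15.2 -18.   83.3] [0.4 0.4]
[-2.5848443   0.11985731 83.71255846] [ 0.5415452  -0.04790228  0.26878072] [-0.6 -0.6  0.1]Traceback (most recent call last):
  File "<stdin>", line 13, in <module>
TypeError: <lambda>() takes 2 positional arguments but 3 were given
```

```bash
python3 -m creep '{"jaw":[-1,-1,-1,-1,-1,-1,-1,-1,-1,-1],"translation":[[0,-0.015,0.01],[0,-0.03,0.02],[0.005,-0.035,0.025],[0.01,-0.035,0.025],[0.01,-0.03,0.02],[0.005,-0.02,0.014],[0,0,0],[0,0,0],[0,0,0],[0,0,0]],"roll":[0,0,0,0,0,0,0,0,0,0]}' 15
python3 - <<'E'
from h import *
c=cap('wrist');print(Tt().round(4),get_state()['joints'].round(1));cv2.imwrite('pics/l1.png',c['image'][:,:,::-1]);crop(c,'l2',220,140,340,260,6)
E
```

```text
time_s: 15.1
tcp_pos: [0.4508, 0.1299, 0.239]
eef_rot: [54.0, 90.0, -133.6]
contact_force: [-0.4, 0.2, -0.3]
gripper_width: 0.0876
[[-2.000e-04 -1.318e-01 -9.913e-01  4.509e-01]
 [-3.000e-04 -9.913e-01  1.318e-01  1.299e-01]
 [-1.000e+00  3.000e-04  2.000e-04  2.391e-01]
 [ 0.000e+00  0.000e+00  0.000e+00  1.000e+00]] [ 40.2   0.2 -23.    0.  -66.7  42.2]
```

View pics/l1.png

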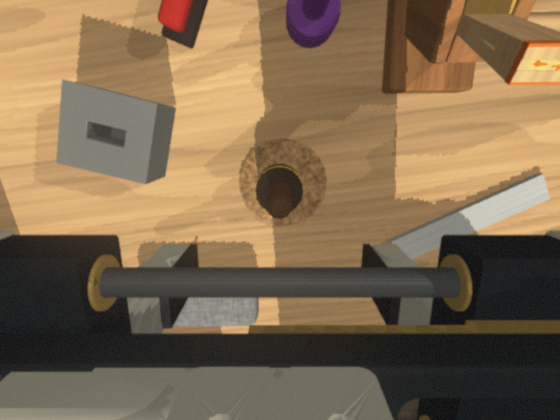

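View pics/l2.png

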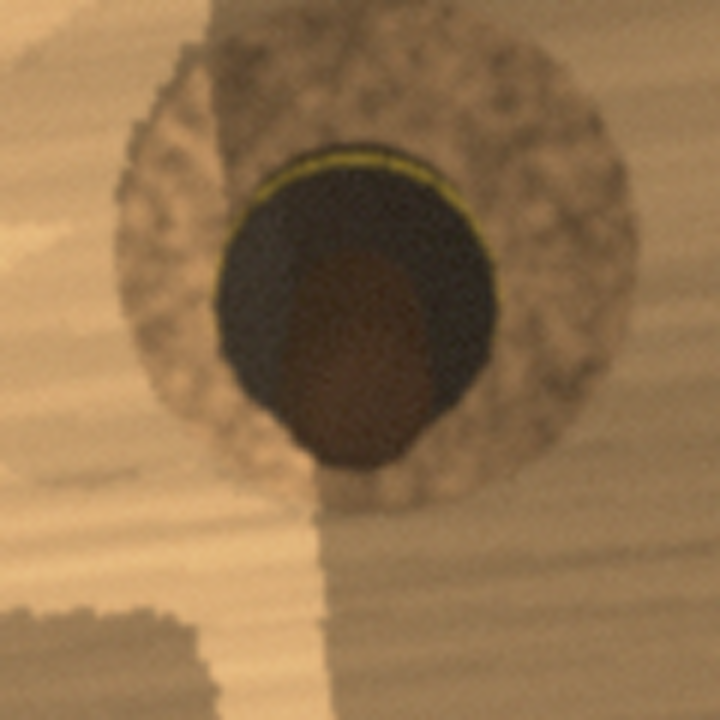

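```bash
python3 - <<'E'
from h import *
c=cap('wrist');T=np.linalg.inv(Tt())
for n,u,v,z in [('headtop L',218,305,.05),('headtop R',497,305,.05),('headtop back',357,162,.05),('handle L',283,395,.115),('handle R',432,395,.115),('handle front',357,470,.118),('coast L',115,250,.005),('coast R',637,250,.005),('coast front',376,515,.005)]:
    w=onz(c,220+u/6,140+v/6,z);print(n,w.round(4),(T[:3,:3]@w+T[:3,3]).round(4))
E
```

```text
headtop L [0.4558 0.1557 0.05  ] [ 0.1891 -0.0262 -0.0015]
headtop R [0.4489 0.1041 0.05  ] [ 0.1891  0.0258 -0.0015]
headtop back [0.4787 0.1265 0.05  ] [ 0.1891 -0.0003 -0.0281]
handle L [0.4522 0.1414 0.115 ] [ 0.1241 -0.0116  0.0002]
handle R [0.4492 0.1188 0.115 ] [0.1241 0.0113 0.0002]
handle front [0.4397 0.1316 0.118 ] [ 0.1211 -0.0002  0.0113]
coast L [0.4621 0.1798 0.005 ] [ 0.2341 -0.0509 -0.0046]
coast R [0.4477 0.0717 0.005 ] [ 0.2341  0.0581 -0.0046]
coast front [0.3976 0.1332 0.005 ] [0.2341 0.0037 0.0532]
```

```bash
python3 -m creep '{"jaw":[-0.4,-0.3,-0.2,-0.1,0,0.2,0.5,1,1,1],"translation":[[0.03,0,0],[0.04,0,0],[0.04,0,0],[0.03,0,0],[0.013,0,0],[0,0,0],[0,0,0],[0,0,0],[0,0,0],[0,0,0]],"roll":[0,0,0,0,0,0,0,0,0,0]}' 6
python3 - <<'E'
from h import *
s=get_state();print(s['gripper_width'],s['contact_force'])
d=cap('side');crop(d,'m1',230,200,340,310,6)
E
```

```text
time_s: 16.2
tcp_pos: [0.4513, 0.1309, 0.0872]
eef_rot: [-142.8, 89.9, 29.8]
contact_force: [-0.4, -0.5, 4.3]
gripper_width: 0.0235
0.02345126601195969 [-0.38665536 -0.52996372  4.25732719]
```

View pics/m1.png

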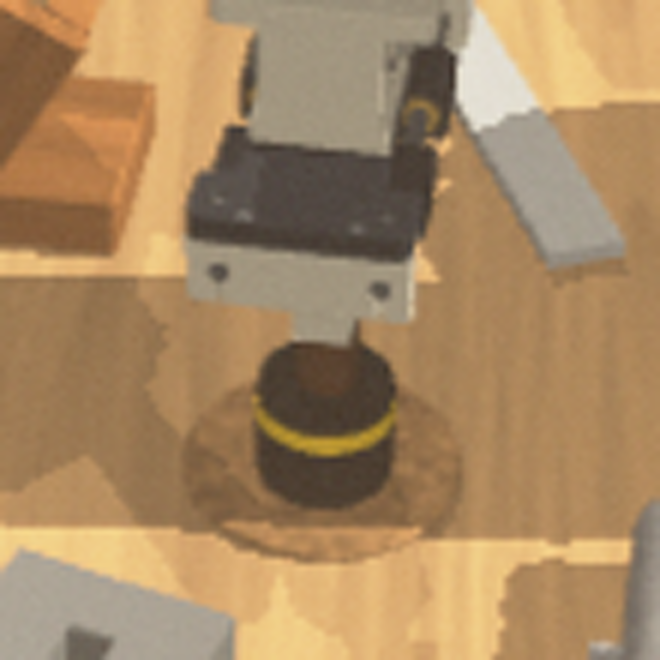

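```bash
python3 -m creep '{"jaw":[1,1,1,1,1,1,1,1,1,1],"translation":[[-0.0012,0,0.006],[-0.001,0,0.006],[-0.0006,0,0.006],[-0.0002,0,0.006],[0,0,0.006],[0.0002,0,0.006],[0.0007,0,0.006],[0.0011,0,0.006],[0.0014,0,0.0065],[0,0,0]],"roll":[0,0,0,0,0,0,0,0,0,0]}' 6
python3 - <<'E'
from h import *
s=get_state();print(s['gripper_width'],s['contact_force'])
d=cap('side');crop(d,'n1',230,200,340,310,6)
d=cap('scene');crop(d,'n2',290,170,420,280,6)
d=cap('wrist');crop(d,'n3',220,100,340,260,4)
E
```

```text
time_s: 17.25
tcp_pos: [0.3956, 0.1376, 0.0855]
eef_rot: [19.9, 90.0, -167.5]
contact_force: [0.1, -0.1, -0.3]
gripper_width: 0.0239
0.023944754474632082 [ 0.13847582 -0.05204797 -0.33883168]
```

View pics/n1.png

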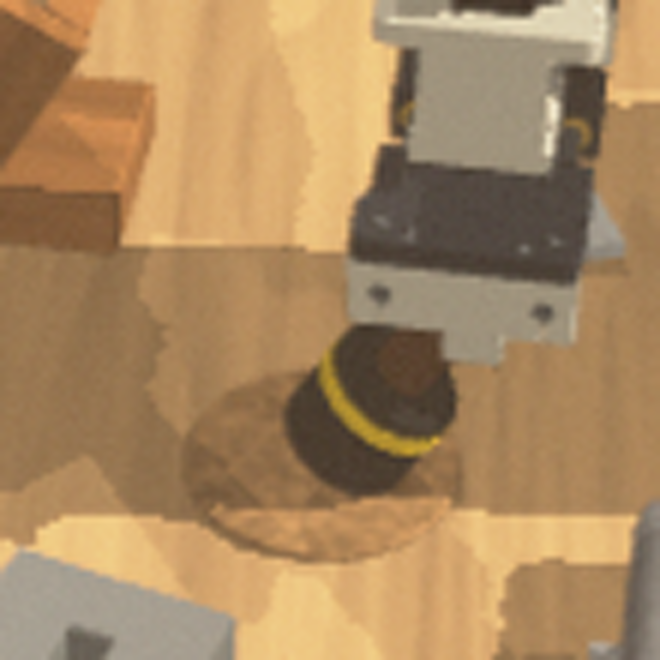

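View pics/n2.png

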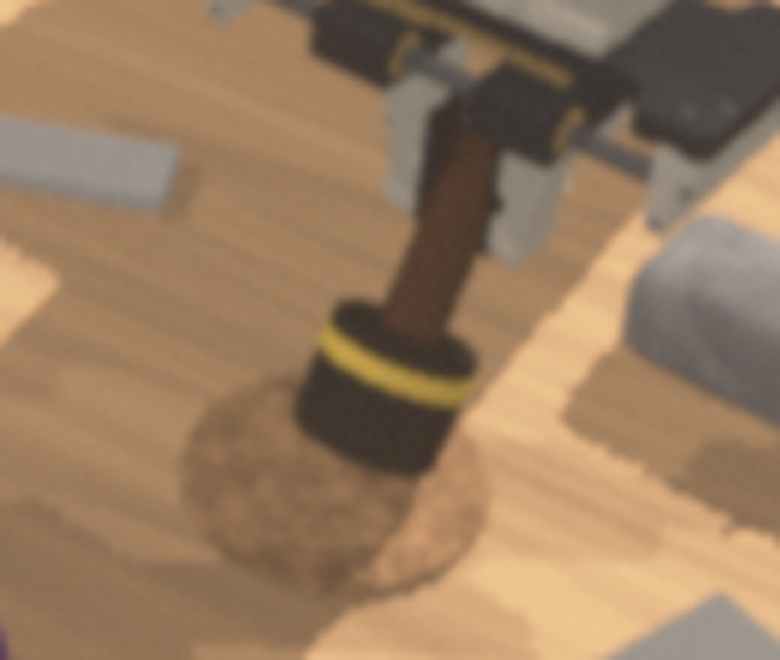

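View pics/n3.png

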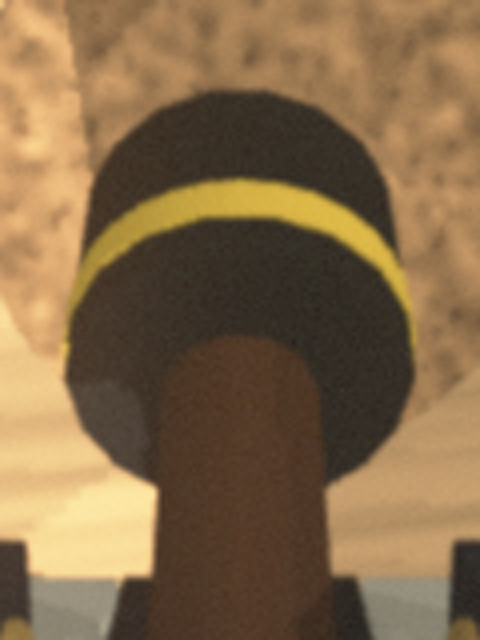

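```bash
python3 -m creep '{"jaw":[1,1,1,1,1,1,1,1,1,1],"translation":[[0,0,0],[-0.01,0,0],[-0.02,0,0],[-0.03,0,0],[-0.04,0,0],[-0.04,0,0],[-0.03,0,0],[-0.02,0,0],[-0.01,0,0],[0,0,0]],"roll":[0,0,0,0,0,0,0,0,0,0]}' 45
python3 - <<'E'
from h import *
s=get_state();print(s['gripper_width'],s['contact_force'])
c=cap('side');cv2.imwrite('pics/o1.png',c['image'][:,:,::-1])
d=cap('scene');crop(d,'o2',230,70,420,280,4)
d=cap('wrist');crop(d,'o3',200,100,360,260,4)
E
```

```text
time_s: 18.4
tcp_pos: [0.3968, 0.1378, 0.2868]
eef_rot: [-128.1, 89.9, 44.4]
contact_force: [-0.4, -0.3, -2.9]
gripper_width: 0.0233
0.023304122137370372 [-0.42148754 -0.31815393 -2.88123701]
```

View pics/o1.png

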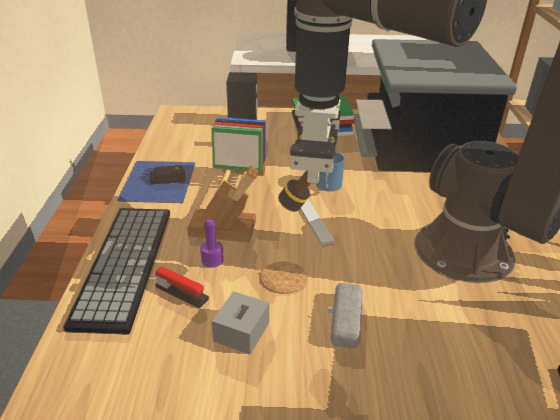

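View pics/o2.png

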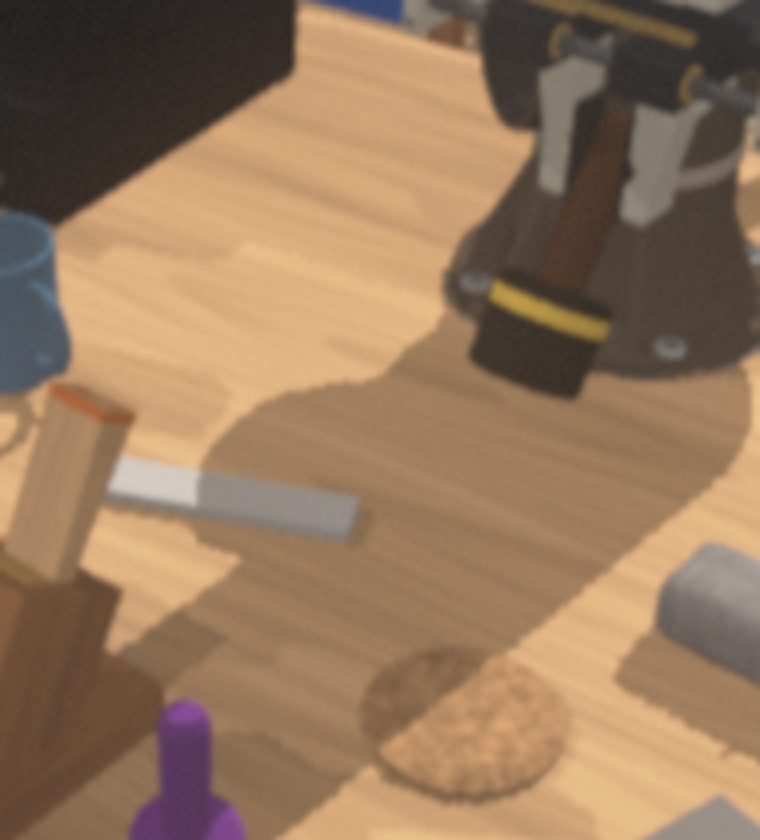

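View pics/o3.png

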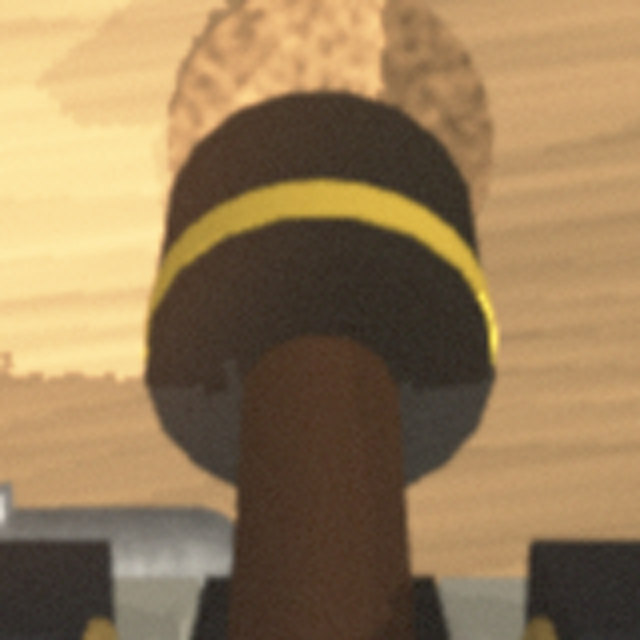

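```bash
cat > mal.py <<'E'
from h import *
from scipy.optimize import least_squares
def mal(c,T,obs):
    def pt(p,a,r):
        th=p[0]; ax=np.array([-np.cos(th),0,np.sin(th)]);n=np.array([-np.sin(th),0,-np.cos(th)])
        return np.array([-.019,0,0])-p[1]*ax+p[2]*n+a*ax+r*n
    def res(p): return [proj(c,(T@np.r_[pt(p,a,r),1])[:3])[1]-v for a,r,v in obs]+[p[2]*300]
    r=least_squares(res,[.5,.1,0]);return r.x*[57.3,1e3,1e3],r.fun.round(2)
E
python3 - <<'E'
from mal import *
c=cap('wrist');print(mal(c,Tt(),[(0,.027,123),(.045,.027,154),(.045,.012,184.5)]))
s=cap('scene');S=lambda u,v:(s,230+u/4,70+v/4)
T=np.linalg.inv(Tt())
def pl(o):
    p,d=ray(*o);p=T[:3,:3]@p+T[:3,3];d=T[:3,:3]@d
    return p-d*p[1]/d[1]
# handle centre line and face centre
a=pl(S(567,268));b=pl(S(607,120));print(a,b,np.degrees(np.arctan2(b[2]-a[2],a[0]-b[0])))
E
```

```text
(array([23.97019279, 93.12698369, 10.1175048 ]), array([ 0.05,  3.39, -3.23,  3.04]))
[ 2.33756902e-02 -5.55111512e-17 -2.26412502e-02] [-0.04195598  0.         -0.00676476] 13.658884620477567
```

```bash
python3 - <<'E'
from mal import *
c=cap('wrist');T=Tt()
print(mal(c,T,[(0,.027,123),(.045,.012,184.5)]))
s=cap('scene');d=cap('side');crop(d,'p1',260,130,350,230,8);crop(s,'p2',320,80,410,180,8)
# face edges cols in wrist for y-centring
E
```

```text
(array([ 2.90726966e+01,  9.92136468e+01, -1.40832296e-22]), array([-0.,  0., -0.]))
```

View pics/p1.png

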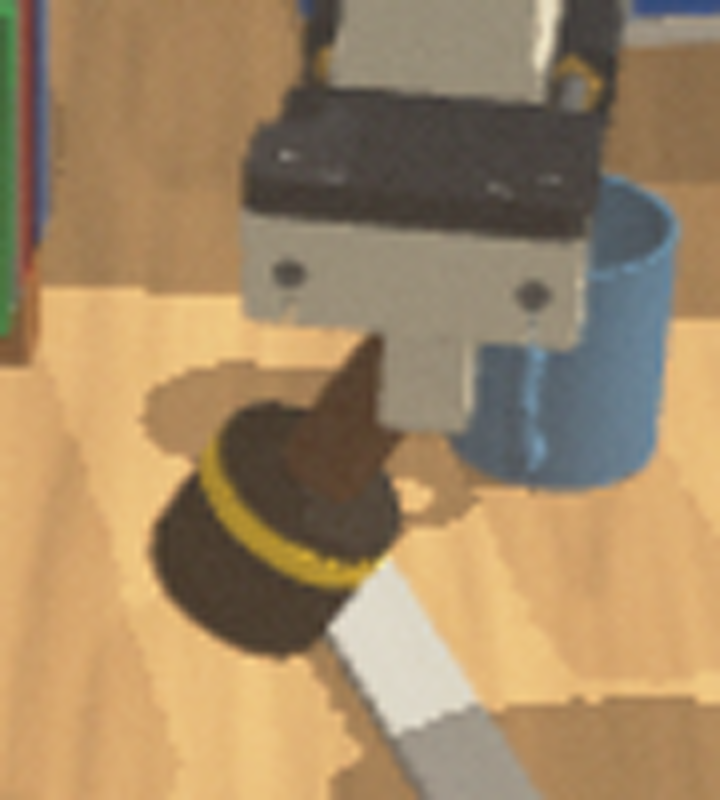

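View pics/p2.png

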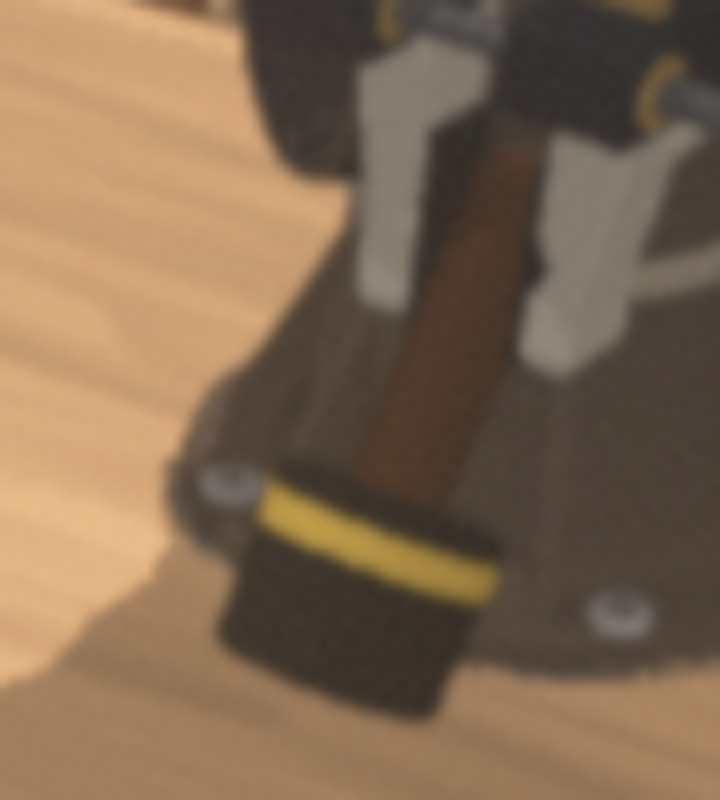

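```bash
python3 - <<'E'
from rack import *
p=np.array([.5775,-.0525,.112]);M=Rk(-6.9);T=Tt()
fc=np.array([.0676,0,-.048]);F=(T@np.r_[fc,1])[:3]
for h in(.110,.084):
    t=p+M@np.array([-.002,0,h]);print(t.round(4),'tool delta',(T[:3,:3].T@(t-F)).round(4))
print('axis in tool',(T[:3,:3].T@M[:,2]).round(3),T[:3,3])
E
```

```text
[ 0.5212 -0.0457  0.2063] tool delta [ 0.0113  0.1653 -0.0997]
[ 0.5341 -0.0472  0.1837] tool delta [ 0.0338  0.1651 -0.1127]
axis in tool [-0.866  0.006  0.501] [0.39635083 0.13754625 0.28508888]
```

```bash
python3 -m creep '{"jaw":[1,1,1,1,1,1,1,1,1,1],"translation":[[0,0.015,-0.01],[0,0.03,-0.02],[0,0.04,-0.025],[0,0.04,-0.025],[0,0.025,-0.014],[0,0.015,-0.006],[0.011,0,0],[0,0,0],[0,0,0],[0,0,0]],"roll":[0,0,0,0,0,0,0,0,0,0]}' 45
python3 - <<'E'
from rack import *
p=np.array([.5775,-.0525,.112]);M=Rk(-6.9);T=Tt()
fc=np.array([.0676,0,-.048]);F=(T@np.r_[fc,1])[:3]
print(T[:3,3],'face in slot',(M.T@(F-p)).round(4),get_state()['contact_force'])
d=cap('side');crop(d,'q1',205,110,285,210,8)
s=cap('scene');crop(s,'q2',190,80,290,200,6)
c=cap('wrist');crop(c,'q3',200,60,360,240,4)
E
```

```text
time_s: 19.8
tcp_pos: [0.4741, -0.0382, 0.275]
eef_rot: [-167.6, 90.0, 5.0]
contact_force: [-0.0, 0.4, -2.3]
gripper_width: 0.0234
[ 0.4741311  -0.03818176  0.27495997] face in slot [-0.0011  0.0014  0.1108] [-0.04366315  0.38851203 -2.29087483]
```

View pics/q1.png

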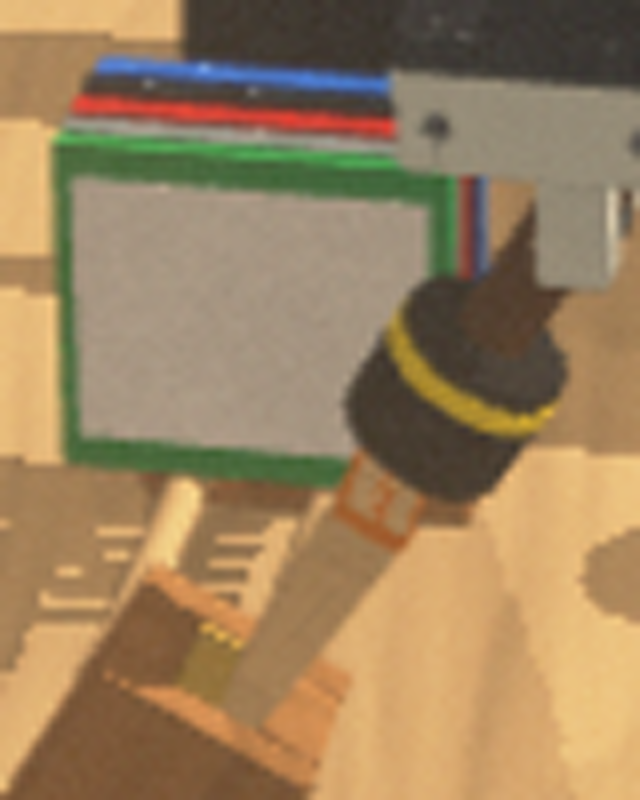

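View pics/q2.png

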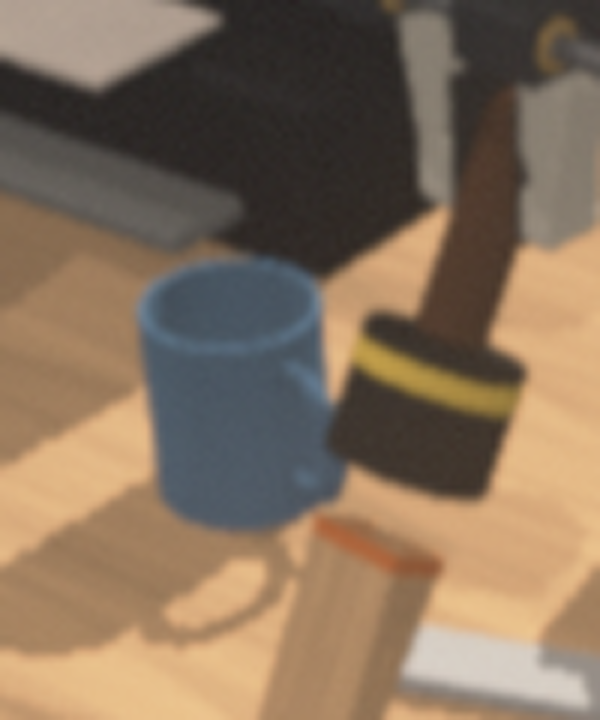

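View pics/q3.png

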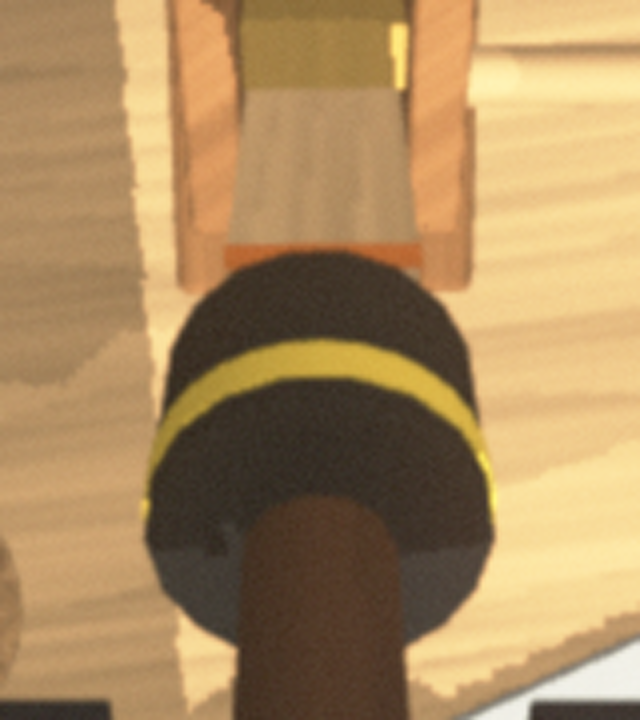

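```bash
python3 -m creep '{"jaw":[1,1,1,1,1,1,1,1,1,1],"translation":[[0.0043,0.001,-0.0025],[0.0043,0,-0.0025],[0.0043,0,-0.0025],[0.0043,0,-0.0025],[0.0035,0,-0.002],[0.0017,0,-0.001],[0.0017,0,-0.001],[0.0017,0,-0.001],[0.0017,0,-0.001],[0,0,0]],"roll":[0,0,0,0,0,0,0,0,0,0]}' 60
cat > chk.py <<'E'
from rack import *
import sys
p=np.array([.5775,-.0525,.112]);M=Rk(-6.9);T=Tt()
fc=np.array([.0676,0,-.048]);F=(T@np.r_[fc,1])[:3]
f=get_state()['contact_force']
print(T[:3,3].round(4),'face in slot mm',(M.T@(F-p)*1000).round(1),'f',f.round(1),'slot',(M.T@f).round(1))
if len(sys.argv)>1:
    n=sys.argv[1]
    d=cap('side');crop(d,n+'1',205,110,285,210,8)
    c=cap('wrist');crop(c,n+'3',200,60,360,240,4)
E
python3 chk.py r
```

```text
time_s: 20.95
tcp_pos: [0.49, -0.042, 0.2472]
eef_rot: [-178.9, 90.0, -6.4]
contact_force: [-2.2, -0.7, 2.8]
gripper_width: 0.0229
[ 0.49   -0.042   0.2472] face in slot mm [-0.9 -0.6 78.6] f [-2.2 -0.7  2.8] slot [-0.4 -0.9  3.5]
```

View pics/r1.png

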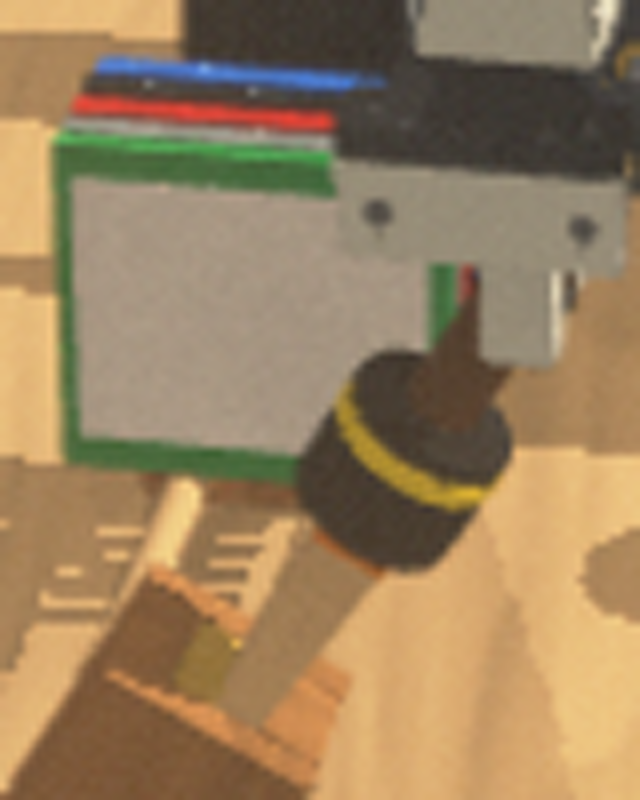

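View pics/r3.png

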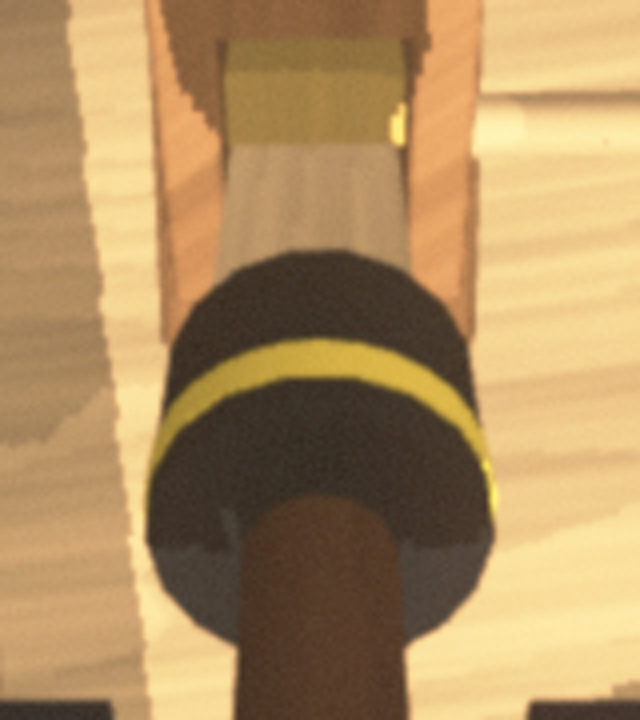

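```bash
python3 -m creep '{"jaw":[1,1,1,1,1,1,1,1,1,1],"translation":[[-0.0026,0,0.0015],[0,0,0],[0.0026,0,-0.0015],[0.0017,0,-0.001],[0.0017,0,-0.001],[0.0017,0,-0.001],[0.0017,0,-0.001],[0.0017,0,-0.001],[0,0,0],[0,0,0]],"roll":[0,0,0,0,0,0,0,0,0,0]}' 60
python3 chk.py
```

```text
time_s: 22.05
tcp_pos: [0.495, -0.0428, 0.2391]
eef_rot: [154.8, 90.0, -32.7]
contact_force: [-2.2, 0.7, 4.1]
gripper_width: 0.0229
[ 0.495  -0.0428  0.2391] face in slot mm [-0.6 -0.8 69. ] f [-2.2  0.7  4.1] slot [0.1 0.4 4.7]
```

```bash
python3 -m creep '{"jaw":[1,1,1,1,1,1,1,1,1,1],"translation":[[-0.0026,0,0.0015],[0,0,0],[0.0026,0,-0.0015],[0.0017,0,-0.001],[0.0017,0,-0.001],[0.0017,0,-0.001],[0.0017,0,-0.001],[0,0,0],[0,0,0],[0,0,0]],"roll":[0,0,0,0,0,0,0,0,0,0]}' 60
python3 chk.py s
```

```text
time_s: 23.05
tcp_pos: [0.4989, -0.0433, 0.2323]
eef_rot: [132.2, 90.0, -55.3]
contact_force: [-3.8, -0.3, 5.4]
gripper_width: 0.023
[ 0.4989 -0.0433  0.2323] face in slot mm [-0.7 -0.8 61.2] f [-3.8 -0.3  5.4] slot [-0.5 -0.7  6.5]
```

View pics/s1.png

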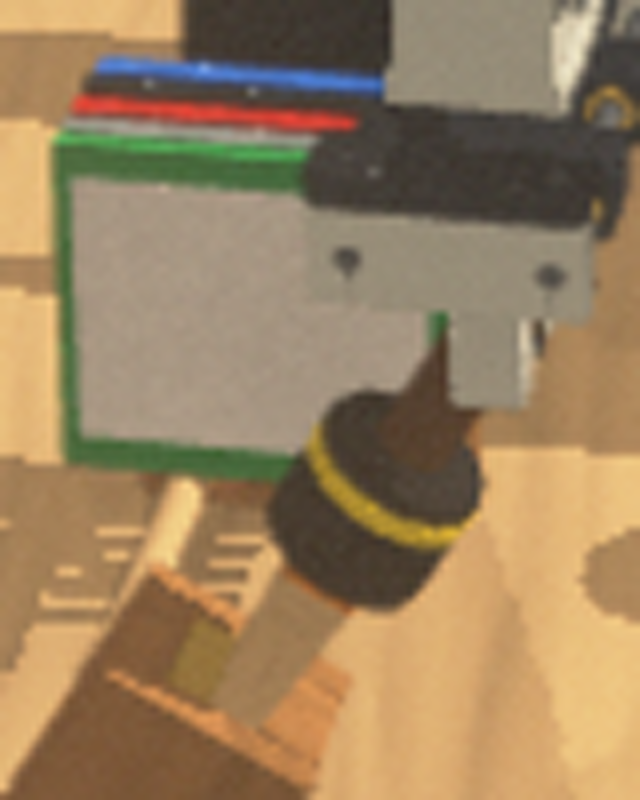

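View pics/s3.png

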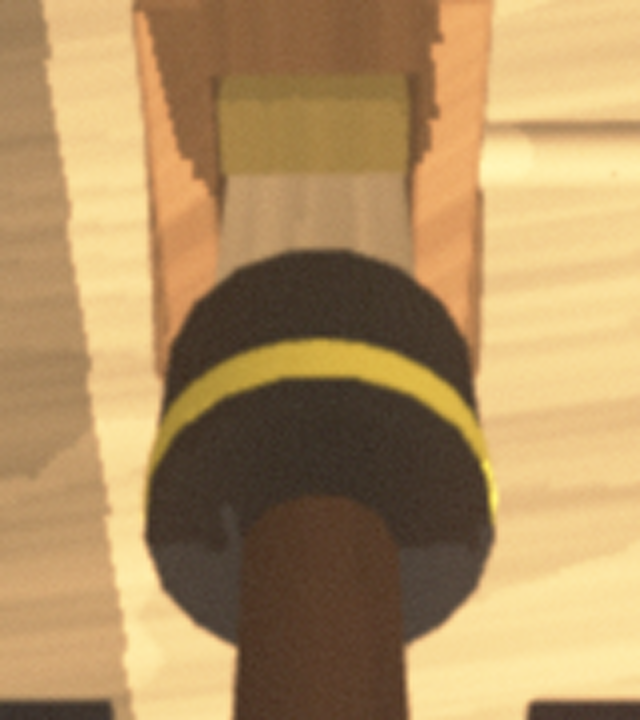

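```bash
python3 -m creep '{"jaw":[1,1,1,1,1,1,1,1,1,1],"translation":[[-0.0026,0,0.0015],[0,0,0],[0.0026,0,-0.0015],[0.0009,0,-0.0005],[0.0009,0,-0.0005],[0.0009,0,-0.0005],[0.0009,0,-0.0005],[0,0,0],[0,0,0],[0,0,0]],"roll":[0,0,0,0,0,0,0,0,0,0]}' 60
python3 chk.py
```

```text
time_s: 24.15
tcp_pos: [0.5007, -0.0436, 0.2289]
eef_rot: [107.8, 90.0, -79.6]
contact_force: [-3.8, 0.6, 6.3]
gripper_width: 0.0231
[ 0.5007 -0.0436  0.2289] face in slot mm [-0.7 -0.9 57.3] f [-3.8  0.6  6.3] slot [-0.2  0.1  7.3]
```

```bash
python3 -m creep '{"jaw":[1,1,1,1,1,1,1,1,1,1],"translation":[[-0.0026,0,0.0015],[0,0,0],[0.0026,0,-0.0015],[0.0009,0,-0.0005],[0.0009,0,-0.0005],[0.0009,0,-0.0005],[0,0,0],[0,0,0],[0,0,0],[0,0,0]],"roll":[0,0,0,0,0,0,0,0,0,0]}' 60
python3 chk.py
```

```text
time_s: 25.15
tcp_pos: [0.5023, -0.0438, 0.2262]
eef_rot: [113.2, 90.0, -74.3]
contact_force: [-5.0, 1.1, 6.0]
gripper_width: 0.0229
[ 0.5023 -0.0438  0.2262] face in slot mm [-0.7 -0.9 54.2] f [-5.   1.1  6. ] slot [-1.4  0.5  7.7]
```

```bash
python3 -m creep '{"jaw":[1,1,1,1,1,1,1,1,1,1],"translation":[[-0.0026,0,0.0015],[0,0,0],[0.0026,0,-0.0015],[0.0009,0,-0.0005],[0.0009,0,-0.0005],[0.0009,0,-0.0005],[0,0,0],[0,0,0],[0,0,0],[0,0,0]],"roll":[0,0,0,0,0,0,0,0,0,0]}' 60
python3 chk.py
```

```text
time_s: 26.15
tcp_pos: [0.5037, -0.044, 0.2235]
eef_rot: [87.2, 90.0, -100.3]
contact_force: [-4.4, 1.1, 7.0]
gripper_width: 0.0232
[ 0.5037 -0.044   0.2235] face in slot mm [-0.8 -1.  51.2] f [-4.4  1.1  7. ] slot [-0.4  0.5  8.3]
```

```bash
python3 -m creep '{"jaw":[1,1,1,1,1,1,1,1,1,1],"translation":[[-0.0026,0,0.0015],[0,0,0],[0.0026,0,-0.0015],[0.0009,0,-0.0005],[0.0009,0,-0.0005],[0,0,0],[0,0,0],[0,0,0],[0,0,0],[0,0,0]],"roll":[0,0,0,0,0,0,0,0,0,0]}' 60
python3 chk.py t
```

```text
time_s: 27.15
tcp_pos: [0.5046, -0.0442, 0.2217]
eef_rot: [73.7, 90.0, -113.7]
contact_force: [-5.8, 1.0, 7.3]
gripper_width: 0.0232
[ 0.5046 -0.0442  0.2217] face in slot mm [-0.9 -1.  49.2] f [-5.8  1.   7.3] slot [-1.4  0.3  9.2]
```

View pics/t1.png

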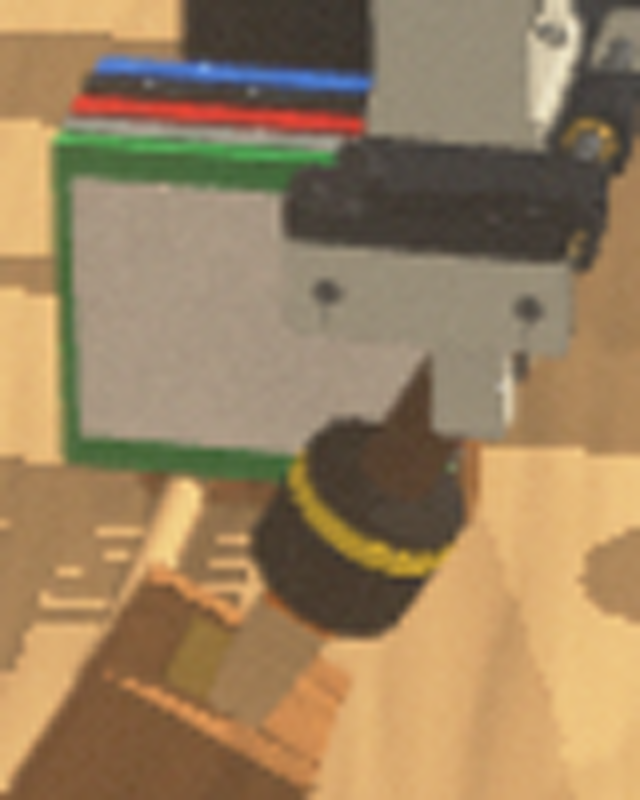

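```bash
python3 -m creep '{"jaw":[1,1,1,1,1,1,1,1,1,1],"translation":[[-0.0026,0,0.0015],[0,0,0],[0.0026,0,-0.0015],[0.0009,0,-0.0005],[0.0009,0,-0.0005],[0,0,0],[0,0,0],[0,0,0],[0,0,0],[0,0,0]],"roll":[0,0,0,0,0,0,0,0,0,0]}' 60
python3 chk.py
```

```text
time_s: 28.25
tcp_pos: [0.5052, -0.0444, 0.2206]
eef_rot: [64.1, 90.0, -123.3]
contact_force: [-9.8, 0.8, 13.6]
gripper_width: 0.0228
[ 0.5052 -0.0444  0.2206] face in slot mm [-0.9 -1.1 47.9] f [-9.8  0.8 13.6] slot [-1.7 -0.4 16.7]
```

```bash
python3 -m creep '{"jaw":[1,1,1,1,1,1,1,1,1,1],"translation":[[-0.0026,0,0.0015],[0,0,0],[0.0026,0,-0.0015],[0.0009,0,-0.0005],[0.0009,0,-0.0005],[0,0,0],[0,0,0],[0,0,0],[0,0,0],[0,0,0]],"roll":[0,0,0,0,0,0,0,0,0,0]}' 60
python3 chk.py
```

```text
time_s: 29.25
tcp_pos: [0.5056, -0.0446, 0.2201]
eef_rot: [51.9, 89.9, -135.5]
contact_force: [-17.5, 4.7, 27.2]
gripper_width: 0.0231
[ 0.5056 -0.0446  0.2201] face in slot mm [-0.9 -1.3 47.2] f [-17.5   4.7  27.2] slot [-1.9  2.6 32.5]
```

```bash
python3 -m creep '{"jaw":[1,1,1,1,1,1,1,1,1,1],"translation":[[-0.0043,0,0.0025],[-0.0043,0,0.0025],[-0.0087,0,0.005],[-0.0174,0,0.01],[-0.0174,0,0.01],[-0.0174,0,0.01],[0,0,0],[0,0,0],[0,0,0],[0,0,0]],"roll":[0,0,0,0,0,0,0,0,0,0]}' 60
python3 chk.py u; python3 - <<'E'
from h import *
s=cap('scene');crop(s,'u2',190,120,290,240,6)
c=cap('wrist');crop(c,'u4',200,100,360,260,4)
E
```

```text
time_s: 30.25
tcp_pos: [0.4669, -0.0391, 0.286]
eef_rot: [20.9, 89.9, -166.6]
contact_force: [0.4, 0.1, -1.6]
gripper_width: 0.0228
[ 0.4669 -0.0391  0.286 ] face in slot mm [ -1.9  -0.5 123.8] f [ 0.4  0.1 -1.6] slot [-0.5  0.1 -1.6]
```

View pics/u1.png

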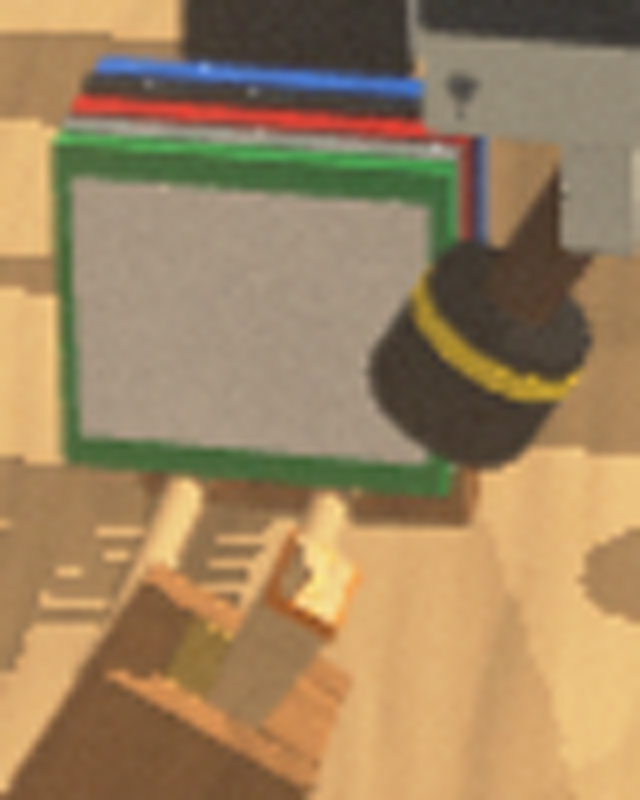

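View pics/u2.png

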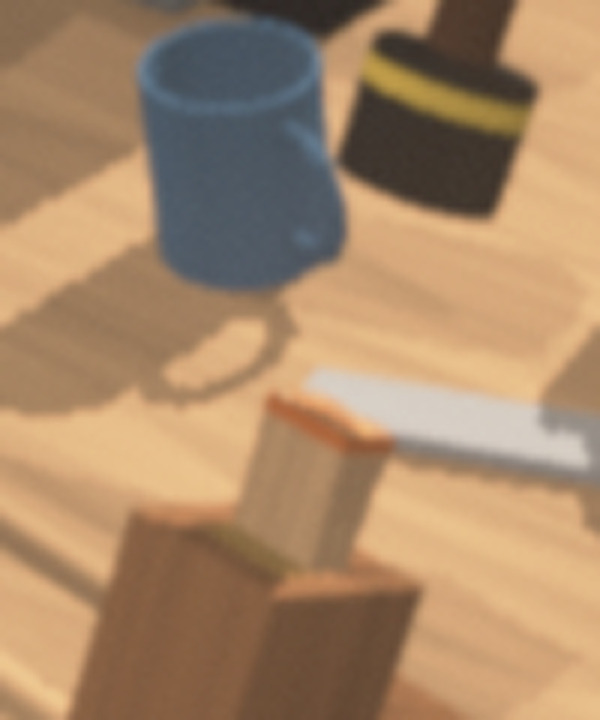

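View pics/u4.png

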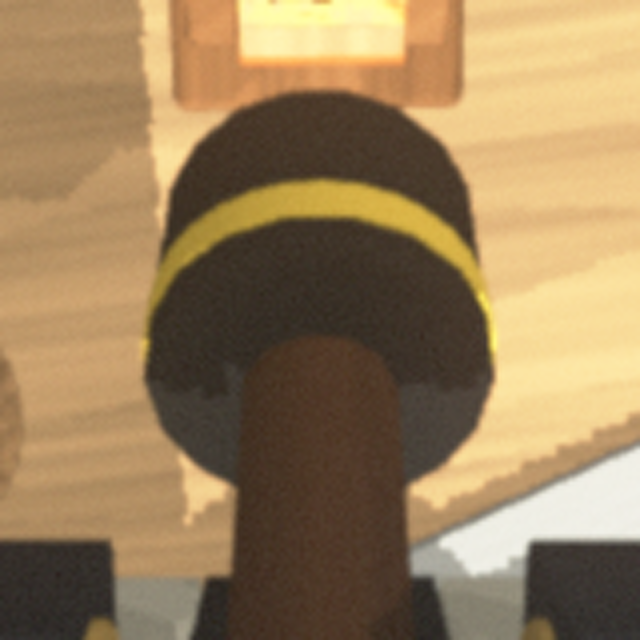

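```bash
python3 - <<'E'
from h import *
s=cap('scene');d=cap('side')
crop(s,'v1',310,215,390,285,8);crop(d,'v2',240,245,330,305,8)
print(Tt().round(4))
E
```

```text
[[-5.000e-04 -1.305e-01 -9.914e-01  4.671e-01]
 [-1.000e-04 -9.914e-01  1.305e-01 -3.900e-02]
 [-1.000e+00  2.000e-04  5.000e-04  2.868e-01]
 [ 0.000e+00  0.000e+00  0.000e+00  1.000e+00]]
```

View pics/v1.png

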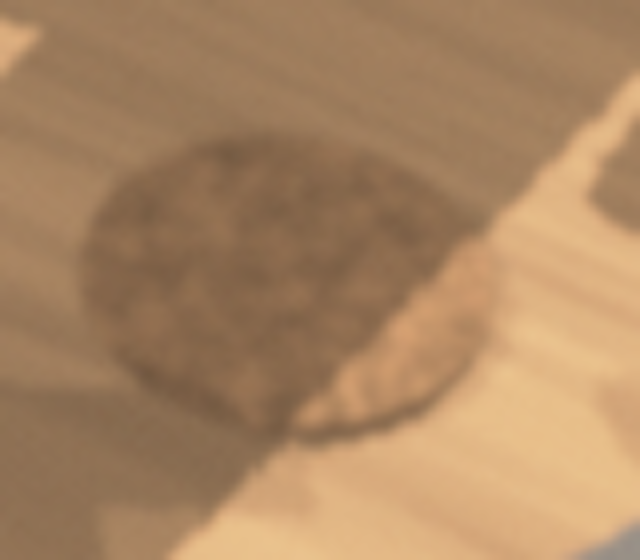

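View pics/v2.png

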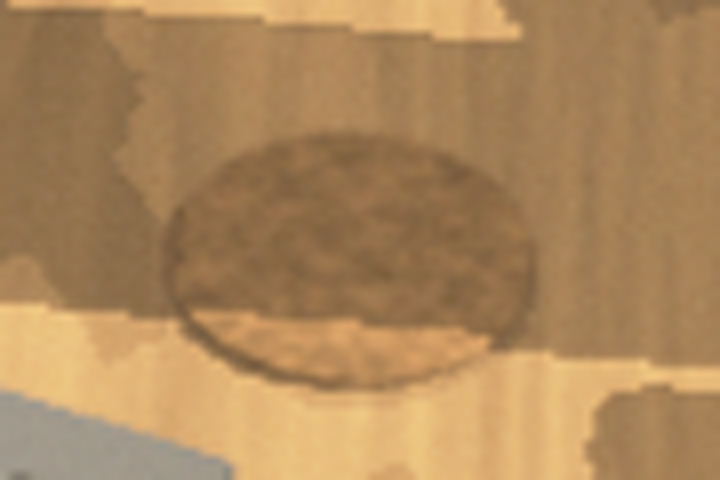

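```bash
python3 - <<'E'
from h import *
s=cap('scene');d=cap('side')
print(onz(s,346.1,249.6,.005),onz(d,283.9,276.7,.005))
T=Tt();C=np.array([.4515,.1295,.0])
t=C+.0514*T[:3,2]; t[2]=.0865
print('delta tool',T[:3,:3].T@(t-T[:3,3]),t)
E
```

```text
[0.45553311 0.12782212 0.005     ] [0.45019802 0.13018255 0.005     ]
delta tool [ 0.20044143 -0.16507641  0.08882814] [0.40053923 0.13620523 0.0865    ]
```

```bash
python3 -m creep '{"jaw":[1,1,1,1,1,1,1,1,1,1],"translation":[[0,-0.015,0.009],[0,-0.03,0.016],[0,-0.04,0.02],[0,-0.04,0.02],[0,-0.03,0.016],[0,-0.01,0.008],[0.02,0,0],[0.04,0,0],[0.04,0,0],[0.04,0,0]],"roll":[0,0,0,0,0,0,0,0,0,0]}' 60
python3 -m creep '{"jaw":[1,1,1,1,1,1,1,1,1,1],"translation":[[0.02,0,0],[0.015,0,0],[0.01,0,0],[0.005,0,0],[0.003,0,0],[0.003,0,0],[0.002,0,0],[0,0,0],[0,0,0],[0,0,0]],"roll":[0,0,0,0,0,0,0,0,0,0]}' 60
python3 - <<'E'
from h import *
print(Tt()[:3,3],get_state()['contact_force'])
d=cap('side');crop(d,'w1',230,200,340,310,6)
d=cap('scene');crop(d,'w2',290,170,420,280,6)
E
```

```text
time_s: 31.65
tcp_pos: [0.4004, 0.1364, 0.1462]
eef_rot: [-128.1, 89.9, 44.4]
contact_force: [0.2, 1.5, -1.9]
gripper_width: 0.0231
time_s: 32.65
tcp_pos: [0.4005, 0.1363, 0.0893]
eef_rot: [-130.8, 90.0, 41.7]
contact_force: [0.3, 0.1, -2.7]
gripper_width: 0.0228
[0.40048805 0.13628524 0.08932048] [ 0.34926688  0.12930953 -2.7387872 ]
```

View pics/w1.png

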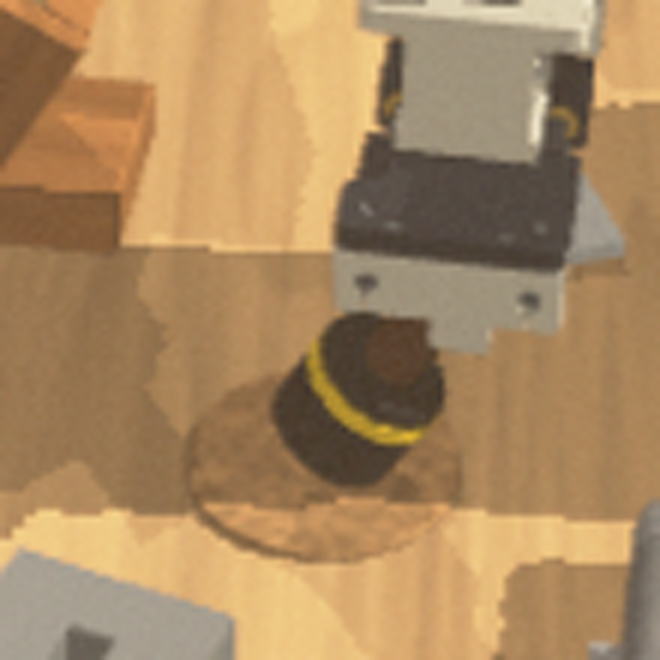

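View pics/w2.png

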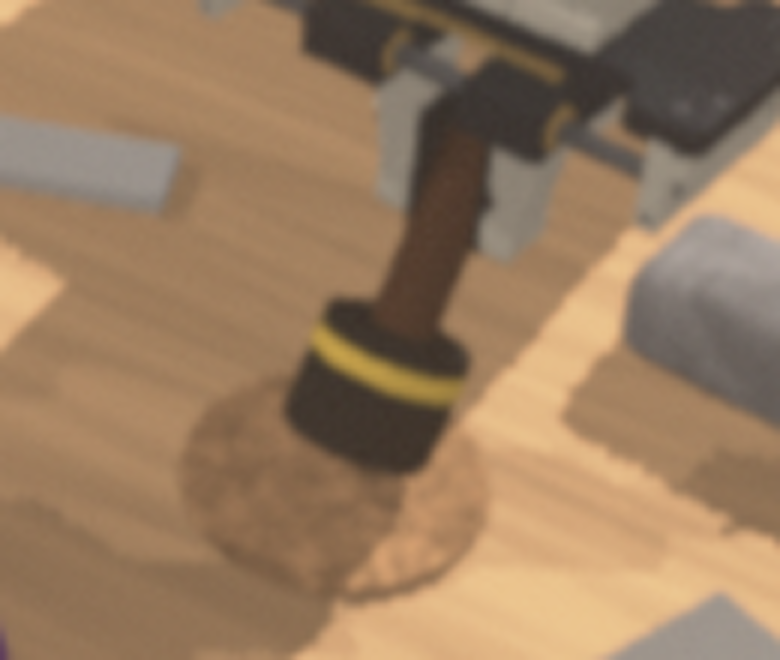

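```bash
python3 -m creep '{"jaw":[1,1,1,1,1,1,1,1,1,1],"translation":[[0.001,0,0],[0.001,0,0],[0.001,0,0],[0.0007,0,0],[0,0,0],[0,0,0],[0,0,0],[0,0,0],[0,0,0],[0,0,0]],"roll":[0,0,0,0,0,0,0,0,0,0]}' 60
python3 -c "
from h import *
print(Tt()[:3,3],get_state()['contact_force'])"
```

```text
time_s: 33.75
tcp_pos: [0.4004, 0.1362, 0.0855]
eef_rot: [-143.1, 90.0, 29.4]
contact_force: [-3.1, -0.2, 3.9]
gripper_width: 0.0227
[0.40044841 0.1362299  0.08549159] [-3.0570414  -0.23925583  3.91513132]
```

Contact made with the coaster. Now loosen and upright it.

```bash
python3 -m creep '{"jaw":[1,1,1,1,1,1,1,1,1,1],"translation":[[0,0,0],[-0.0014,0,-0.006],[-0.0011,0,-0.006],[-0.0007,0,-0.006],[-0.0002,0,-0.006],[0,0,-0.006],[0.0002,0,-0.006],[0.0006,0,-0.006],[0.001,0,-0.006],[0.0012,0,-0.0034]],"roll":[0,0,0,0,0,0,0,0,0,0]}' 6
python3 - <<'E'
from h import *
print(Tt()[:3,3],get_state()['contact_force'],get_state()['gripper_width'])
d=cap('side');crop(d,'x1',230,200,340,310,6)
d=cap('scene');crop(d,'x2',290,170,420,280,6)
E
```

```text
time_s: 34.75
tcp_pos: [0.4522, 0.1295, 0.0859]
eef_rot: [176.8, 90.0, -10.7]
contact_force: [-2.5, 0.2, 8.6]
gripper_width: 0.0237
[0.45220504 0.12946143 0.08586514] [-2.5453191   0.20115206  8.59632104] 0.023672823757384106
```

View pics/x1.png

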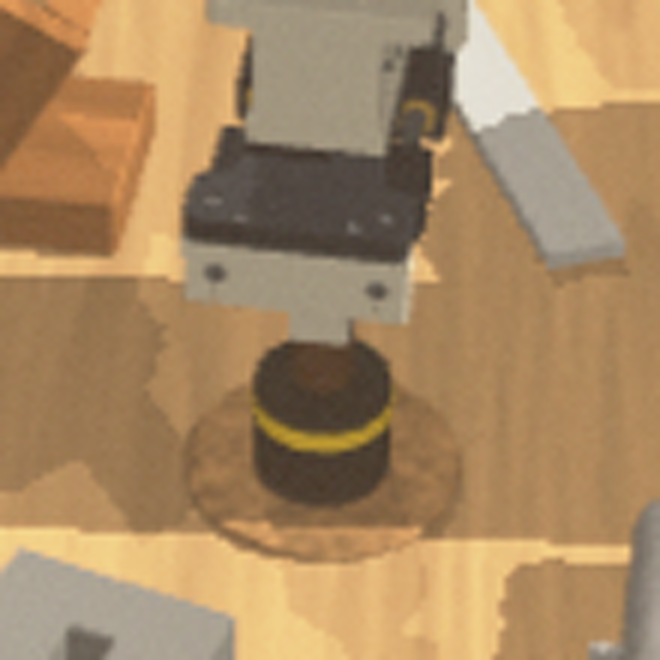

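View pics/x2.png

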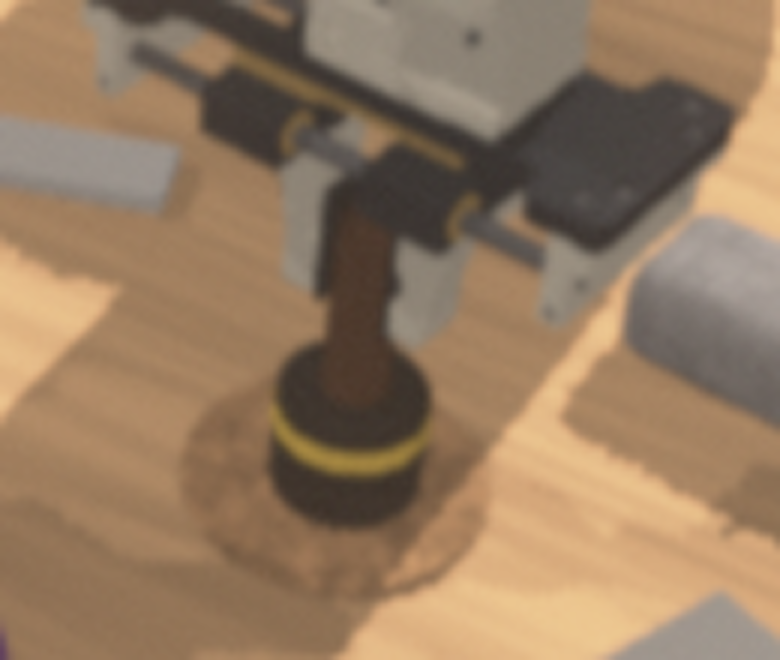

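```bash
python3 -m creep '{"jaw":[1,0.4,0.3,0.1,0,0,0,0,0,0],"translation":[[-0.0005,0,0],[0,0,0],[0,0,0],[0,0,0],[0,0,0],[-0.02,0,0],[-0.03,0,0],[-0.04,0,0],[-0.04,0,0],[-0.02,0,0]],"roll":[0,0,0,0,0,0,0,0,0,0]}' 6
python3 -m creep '{"jaw":[0,0,0,0,0,0,0,0,0,0],"translation":[[-0.02,0,0],[0,0,0.04],[0,0,0.02],[0,0,0],[0,0,0],[0,0,0],[0,0,0],[0,0,0],[0,0,0],[0,0,0]],"roll":[0,0,0,0,0,0,0,0,0,0]}' 6
python3 - <<'E'
from rack import *
print(Tt()[:3,3],get_state()['contact_force'],get_state()['gripper_width'])
d=cap('side');cv2.imwrite('pics/y1.png',d['image'][:,:,::-1]);crop(d,'y3',205,150,275,230,8)
s=cap('scene');cv2.imwrite('pics/y2.png',s['image'][:,:,::-1])
crop(s,'y4',190,160,290,260,6)
E
```

```text
time_s: 35.85
tcp_pos: [0.4524, 0.13, 0.24]
eef_rot: [-143.6, 89.7, 29.0]
contact_force: [1.0, -0.2, -0.1]
gripper_width: 0.0438
time_s: 36.85
tcp_pos: [0.392, 0.1372, 0.2561]
eef_rot: [59.6, 90.0, -127.9]
contact_force: [0.3, 0.5, -0.5]
gripper_width: 0.0439
[0.39199503 0.13721435 0.25608056] [ 0.27143158  0.51303762 -0.53602503] 0.04385287957596918
```

View pics/y1.png

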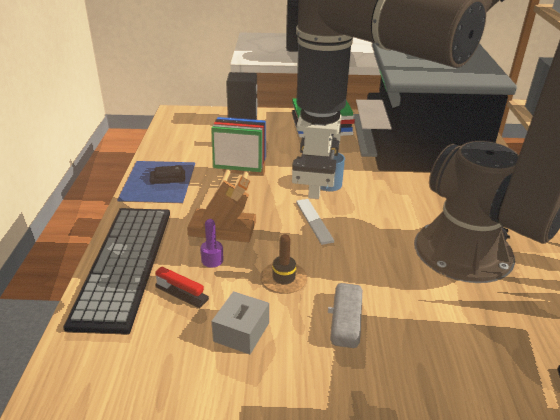

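View pics/y2.png

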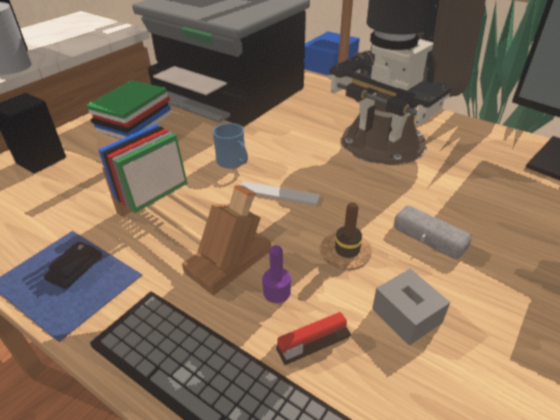

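View pics/y3.png

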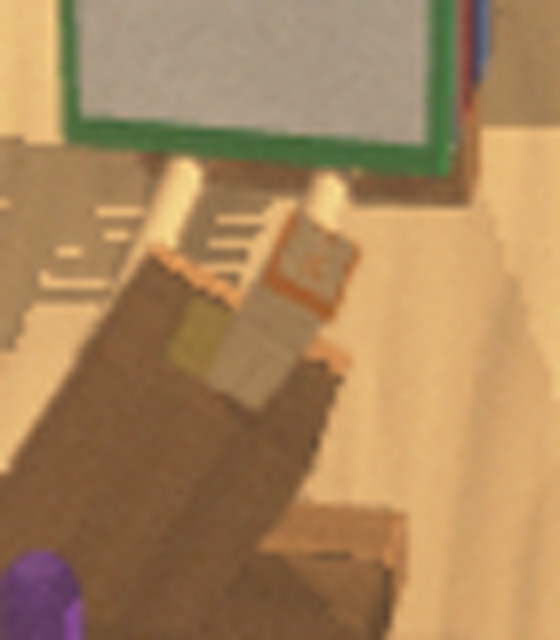

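View pics/y4.png

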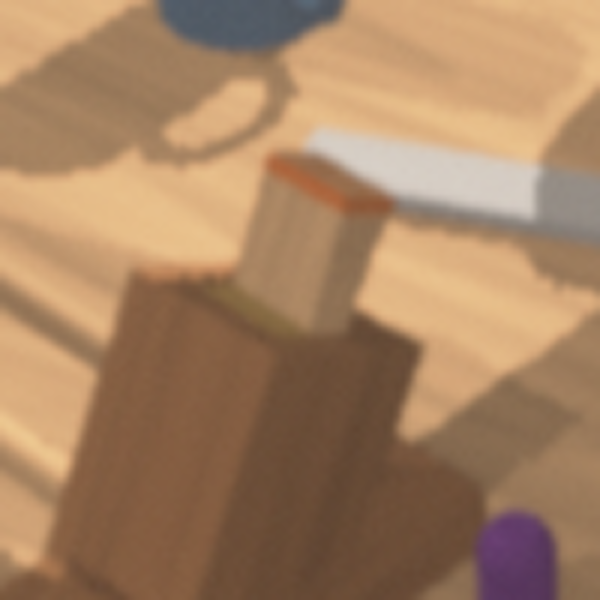

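```bash
python3 - <<'E'
from rack import *
s=cap('scene');d=cap('side')
S=lambda u,v:(s,190+u/6,160+v/6);D=lambda u,v:(d,205+u/8,150+v/8)
p=np.array([.5775,-.0525,.112]);M=Rk(-6.9)
for a,b in [(S(270,157),D(293,208)),(S(345,212),D(267,272)),(S(392,203),D(330,320))]:
    w,e=tri([a,b]);print((M.T@(w-p)*1000).round(1),np.round(e,1))
for f in (s,d):
  print([e for e in blob(f,[20,120,90],[32,255,255],(260,220,380,300))[0]])
E
```

```text
[ 11.7 -20.6  42.9] [0.8 0.8]
[11.3 14.6 39.8] [1.5 1.5]
[-12.4  15.2  40.1] [1.4 1.4]
[([336, 238, 25, 11, 100], [347.3, 244.6])]
[([273, 265, 24, 11, 91], [284.7, 271.5])]
```

```bash
python3 -c "
from plant import *
print(close_job())"
```

```text
the job is handed in; nothing more can be done
None
```

The wedge is fully home in the slot and the mallet stands upright on its coaster again. I handed the job in at about 37 s of the 67 s allowed.

- **Starting the wedge:** I took it from the holder and leaned it 30° against the edge of the hole. I pushed it in by hand until the slot resisted at about 5–7 N, with the tip about 46 mm deep, and let go. It stood by itself.
- **Tapping it in:** I leaned the mallet to match the slot and drove the wedge in with eight gentle taps. Friction grew from about 4 to 9 N. It then stopped solidly: the last 2 mm of command moved it about 0.7 mm, probably give in the arm and grip. The highest force I read was 32 N, at the ends of the moves.
- **Last checks:** The wedge stayed in when I lifted the mallet. The mallet's yellow band is within 1 px of where it began in both fixed cameras. The mug, stapler, glasses case and ruler look unmoved, the gripper is clear, and the contact force is near zero.
- **What disagreed or could not be checked:** The two fixed cameras put the wedge top at 40–43 mm above the mouth, while the arm says about 47 mm. Those cameras also read a few mm low earlier on heights I knew. I had no seat reading, so "home" rests on the solid stop and the force rise. Forces between readings were not seen.

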